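# Put the painter's things back on their own mats

## Task

The four painting things stand on each other's cork mats; put each upright in the middle of the mat of its own outline: the wide pot on the large round mat, the slim bottle on the small round mat, the ink bottle on the square mat with its sides parallel to the mat's, and the tin lengthwise along the oblong mat. Each mat holds only one thing, so the empty hexagonal tile is there as a free spot on the way. Keep everything upright, set things down rather than dropping them, and leave the glass jug where it is.

Things in the scene. Friction and masses are not known exactly. Their poses are not given: they have to be found in the camera images.
- pot: Wide white ceramic water pot, a straight-sided open round cup, 60 mm outside diameter, 58 mm high, wall 4 mm, 0.13 to 0.25 kg. Origin at the centre of its underside, z up.
- ink: Square amber glass ink bottle, body 46 x 46 mm and 42 mm high, with a round black cap 30 mm across on top (62 mm high in all). Origin at the centre of its underside, z up, x and y square to its flat sides.
- tin: Oblong closed bare-metal paint tin lying flat, 88 mm long (its x) and 46 mm wide (its y), 24 mm high. Its lower 16 mm is 1 mm smaller on each side than the lid. Origin at the centre of its underside, z up.
- slim: Slim round green glass bottle, 36 mm diameter up to 60 mm, then a shoulder and a black cap 22 mm across, 85 mm high in all. Origin at the centre of its underside, z up.
- mat_round: Large round cork mat, 104 mm diameter: the place of the wide pot. Fixed to the table, 6 mm thick and flat, no rim; origin at the centre of its underside on the table, z up.
- mat_square: Square cork mat, 92 x 92 mm: the place of the square ink bottle. Fixed to the table, 6 mm thick and flat, no rim; origin at the centre of its underside on the table, z up, x and y along its sides.
- mat_long: Oblong cork mat, 124 mm (its x) by 68 mm (its y): the place of the tin. Fixed to the table, 6 mm thick and flat, no rim; origin at the centre of its underside on the table, z up.
- mat_small: Small round cork mat, 72 mm diameter: the place of the slim bottle. Fixed to the table, 6 mm thick and flat, no rim; origin at the centre of its underside on the table, z up.
- tile: White glazed hexagonal tile, 100 mm across flats, empty at the start: the free spot. Fixed to the table, 6 mm thick and flat, no rim; origin at the centre of its underside on the table, z up.
- jug: Round open glass jug with a handle along its y and a small lip, 80 mm across, 62 mm high, loose: to be left alone. Origin at the centre of its underside, z up.

How it is judged (in metres and radians):
At the end, for the whole second after the job is handed in: Pot on large round, slim bottle on small round, ink bottle on square, tin on oblong mat: each flat on it within 14 mm of its centre, upright within 0.1 rad, released, at rest; tin lengthwise and ink bottle parallel to the mat sides within 0.25 rad (horizontal distance between pot and mat_round below 0.014 m and z of pot in the frame of mat_round between 0.002 and 0.01 m and angle between each of pot, ink, tin, slim's own z axis and vertical below 0.1 rad and linear speed of each of pot, ink, tin, slim below 0.02 m/s and angular speed of each of pot, ink, tin, slim below 0.2 rad/s and contact force between the fingers and pot below 0.1 N and horizontal distance between ink and mat_square below 0.014 m and z of ink in the frame of mat_square between 0.002 and 0.01 m and contact force between the fingers and ink below 0.1 N and horizontal distance between tin and mat_long below 0.014 m and z of tin in the frame of mat_long between 0.002 and 0.01 m and contact force between the fingers and tin below 0.1 N and horizontal distance between slim and mat_small below 0.014 m and z of slim in the frame of mat_small between 0.002 and 0.01 m and contact force between the fingers and slim below 0.1 N and angle between the x axis of tin and the x axis of mat_long, either way round below 0.25 rad and (angle between the x axis of ink and the x axis of mat_square, either way round below 0.25 rad or angle between the x axis of ink and the y axis of mat_square, either way round below 0.25 rad)); the robot touches nothing.
It fails at once if one of the four things is tipped more than about 35 degrees (angle between any of pot, ink, tin, slim's own z axis and vertical above 0.6 rad).
It fails at once if one of the four things is dropped (falls free at more than 0.9 m/s, about 4 cm) ((linear speed of pot above 0.9 m/s and contact force between the fingers and pot below 0.1 N) or (linear speed of ink above 0.9 m/s and contact force between the fingers and ink below 0.1 N) or (linear speed of tin above 0.9 m/s and contact force between the fingers and tin below 0.1 N) or (linear speed of slim above 0.9 m/s and contact force between the fingers and slim below 0.1 N)).
It fails at once if the glass jug is shifted more than 3 cm or tipped (distance of jug from where it was at the start of the episode above 0.03 m or angle between jug's own z axis and vertical above 0.35 rad).
It also fails if it takes over 144 s, if anything falls off the work surface, if the arm or the gripper's body presses on something with over 40 N, if the wrist force passes 120 N, or if a joint passes its speed limit or range.

## Robot

A 6-joint arm with a two-finger parallel gripper is mounted at the origin on the work surface. World frame = base frame: x ahead of the robot, y to its left, z up, the work surface at z = 0. Lengths are in m, angles in degrees, forces in N, time in s.
With the tool pointing down it reaches from about 0.35 to 0.925 m from the base axis. Payload 6.4 kg.
Tool frame: the origin (TCP) lies at the very end of the fingers, on their centre line; the grasp point (between the pads) lies behind it (manip.grip_point_offset is the z of the grasp point in the tool frame, in m); z points along the fingers, y is the line along which they close (so a half turn about z gives the same grasp; the last joint's range is limited). The gripper opens to 94 mm and grips with 3 to 60 N. Pads are 16 mm wide; open, the fingers measure 119 mm over their backs; the gripper's body (75 mm by 177 mm) begins 78 mm behind the grasp point.
Start: joints at [54.425, 14.043, 89.255, -0, 76.702, -9.975], TCP at [0.281, 0.586, 0.205] pointing down, gripper open.
Joint ranges: [-179.41, 179.41], [-58.25, 129.5], [7.25, 145.43], [-54.29, 234.29], [11.92, 165.04], [-157.13, 157.13]. Speed limits (degrees/s): [147.25, 147.25, 180, 180, 180, 180].

## Interface

Orientations are given as a 3x3 rotation matrix whose columns are the frame's x, y, z axes.
In Python, from plant import manip gives the robot as it stands.
- The arm moves only by the shell command python3 jog.py FILE [FORCE], which reads ROWS from the file FILE. ROWS is a JSON list that holds a single list of rows (three levels of brackets), with 1 to 12 rows, each of 7 numbers: dx, dy, dz in m, then a rotation vector rx, ry, rz in degrees, then the finger opening in m; each row shifts and turns the commanded pose from where the row before left it, along the tool's axes as they then stand; what a row does not reach is not made up. A row lasts 1/12 s, in which the tool goes at most 0.0417 m and 7.16 degrees, less where a joint would pass 70% of its speed; a pose out of reach is approached as far as the arm can. The fingers move at their own pace and stop on an object; FORCE is the grip in N (left out, the last holds). Time passes only in rows, so rows that do not move let the fingers close. It prints the time, the measured TCP pose, the force, the opening and the grip force at its end. Input that does not fit is refused with a message, and nothing moves.
- manip.get_obs(): the state, without advancing time (a new reading comes with each control period).
- manip.get_image(name): name is "scene" or "top" or "wrist"; returns a dict with "frame" (420x560x3 uint8, red, green, blue), "camera_matrix" (3x3 intrinsics, pixels), "distortion" ([k1, k2, p1, p2, k3] as OpenCV has them; the pictures are not rectified), "R" (3x3) and "t" (3): a world point X has camera coordinates R X + t. Camera axes: x right, y down, z forward; pixel columns grow to the right and rows downward; lengths in m; the calibration is good to about 2 mm. A picture is of the moment at which its call begins. There is no depth.
- manip.job_done(): hands the job in; it is judged then, once.
The state is a dict: "time": time; "qpos": joint angles; "joint_velocities": joint speeds; "tau": joint torques, N m; "ee_pos": TCP position; "orientation": TCP orientation; "contact_force": force on the tool from outside, world axes, zero at the start; "wrist_torque": the same for the moment, N m; "finger_gap": finger opening in m; "grip_force": force on a finger pad.
Only numpy, scipy, OpenCV 4.12 (cv2) and the standard library are available. Lean on these libraries where they do the work, as an engineer would, in place of code of your own. Each camera call takes 0.05 s, during which the arm holds its last target. There are 200 camera calls.

## Working session

There is one attempt and no reset: what is moved stays moved. The work goes in short steps, Python scripts to look and compute and a shell command to move; the robot and the scene stay as the last step left them, time stands still between calls to the robot, and variables do not carry over. Pictures are saved under pics/ and viewed, at most 14 in all, crops included, and the job is handed in when it is done.

```bash
ls; mkdir -p pics; python3 - <<'E'
from plant import manip
import cv2,numpy as np
for n in("top","scene"):
    d=manip.get_image(n); cv2.imwrite(f"pics/{n}0.png",d["frame"][:,:,::-1]); print(n,d["camera_matrix"],d["distortion"],-d["R"].T@d["t"],d["R"])
o=manip.get_obs();print(o["ee_pos"],o["orientation"],o["finger_gap"],manip.grip_point_offset)
E
```

```text
jog.py
pics
plant.py
top [[410.01700917   0.         284.36639718]
 [  0.         410.01700917 210.00355751]
 [  0.           0.           1.        ]] [0.02780923 0.         0.         0.         0.        ] [0.36662747 0.04429703 0.83411894] [[-0.01866632 -0.99982334 -0.00220255]
 [-0.97961366  0.01872964 -0.2000157 ]
 [ 0.20002162 -0.00157591 -0.97979022]]
scene [[390.41603847   0.         284.59273007]
 [  0.         390.41603847 203.58894821]
 [  0.           0.           1.        ]] [0.00892174 0.         0.         0.         0.        ] [ 0.81982373 -0.27012548  0.78875923] [[ 0.74384096  0.66829924 -0.00876121]
 [ 0.5746747  -0.64621653 -0.50214857]
 [-0.34124715  0.36848383 -0.86473699]]
[0.28050418 0.58576878 0.20448822] [[-9.01858399e-01  4.32030621e-01 -9.85177158e-04]
 [ 4.32031651e-01  9.01857357e-01 -1.40014986e-03]
 [ 2.83581654e-04 -1.68836463e-03 -9.99998535e-01]] 0.09371800033380201 -0.0188
```
View pics/top0.png

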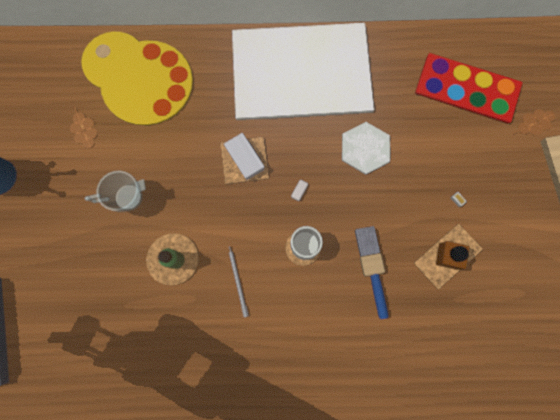

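View pics/scene0.png

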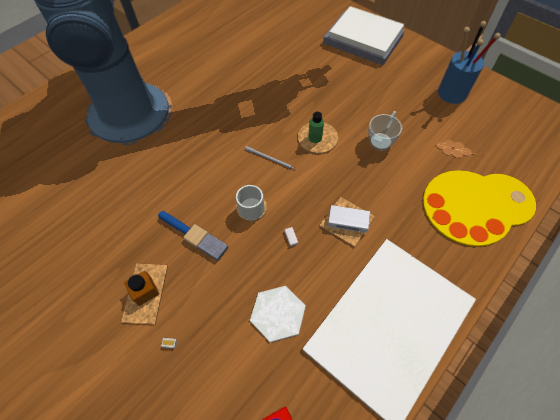

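```bash
cat > h.py <<'E'
from plant import manip
import cv2,numpy as np
def ray(d,px):
    p=cv2.undistortPoints(np.float64(px).reshape(-1,1,2),d["camera_matrix"],np.array(d["distortion"])).reshape(-1,2)
    v=np.c_[p,np.ones(len(p))]@d["R"]; return -d["R"].T@d["t"],v
def plane(d,px,z):
    c,v=ray(d,px); return (c+v*((z-c[2])/v[:,2])[:,None])[:,:2]
def pix(d,X):
    return cv2.projectPoints(np.float64(X).reshape(-1,3),cv2.Rodrigues(d["R"])[0],d["t"],d["camera_matrix"],np.array(d["distortion"]))[0].reshape(-1,2)
def big(mask,near=None):
    cs,_=cv2.findContours(mask.astype(np.uint8),cv2.RETR_EXTERNAL,cv2.CHAIN_APPROX_NONE)
    return max(cs,key=cv2.contourArea).reshape(-1,2) if cs else None
E
python3 - <<'E'
from h import *
rg={"top":dict(sq=(245,160),rd=(172,260),sm=(304,246),lg=(449,256)),"scene":dict(sq=(348,220),rd=(318,132),sm=(250,203),lg=(144,290))}
out=[]
for n in rg:
    d=manip.get_image(n); f=d["frame"]; hsv=cv2.cvtColor(f,cv2.COLOR_RGB2HSV); row=[]
    m=((hsv[:,:,2]>135)&(hsv[:,:,1]>70)&(hsv[:,:,0]<25)).astype(np.uint8)
    m=cv2.morphologyEx(m,cv2.MORPH_CLOSE,np.ones((3,3)));m=cv2.morphologyEx(m,cv2.MORPH_OPEN,np.ones((2,2)))
    for k,(u,v) in rg[n].items():
        w=np.zeros_like(m); w[v-36:v+36,u-36:u+36]=m[v-36:v+36,u-36:u+36]
        pts=cv2.findNonZero(w).reshape(-1,2); P=plane(d,pts,.006).astype(np.float32)
        r=cv2.minAreaRect(P); c=cv2.minEnclosingCircle(P); print(n,k,np.round(r[0]+r[1],4),round(r[2],1),np.round(c[0]+(c[1],),4))
        a=cv2.resize(f[v-33:v+33,u-33:u+33],(198,198),interpolation=cv2.INTER_CUBIC); b=cv2.resize(w[v-33:v+33,u-33:u+33],(198,198),interpolation=0)
        row.append(np.vstack([a,b[:,:,None].repeat(3,2)*200]))
    out.append(np.hstack(row))
im=np.vstack(out); cv2.imwrite("pics/c.png",cv2.resize(im,(600,594*600//792*4//3))[:,:,::-1])
E
```

```text
top sq [0.6476 0.1264 0.1526 0.1571] 89.0 [0.6529 0.1263 0.1059]
top rd [0.4409 0.2726 0.1458 0.1445] 1.2 [0.4447 0.2727 0.1001]
top sm [0.4503 0.0054 0.1452 0.119 ] 89.0 [0.4483 0.005  0.0923]
top lg [ 0.4384 -0.2854  0.1525  0.1403] 88.9 [ 0.4384 -0.2854  0.1037]
scene sq [0.6452 0.1333 0.1688 0.187 ] 39.9 [0.6452 0.1333 0.1261]
scene rd [0.4291 0.2891 0.1943 0.2394] 41.4 [0.4298 0.2898 0.1536]
scene sm [0.4411 0.0121 0.1744 0.1925] 41.9 [0.4403 0.0114 0.1292]
scene lg [ 0.4251 -0.282   0.1748  0.1502] 41.7 [ 0.425  -0.282   0.1153]
```

View pics/c.png

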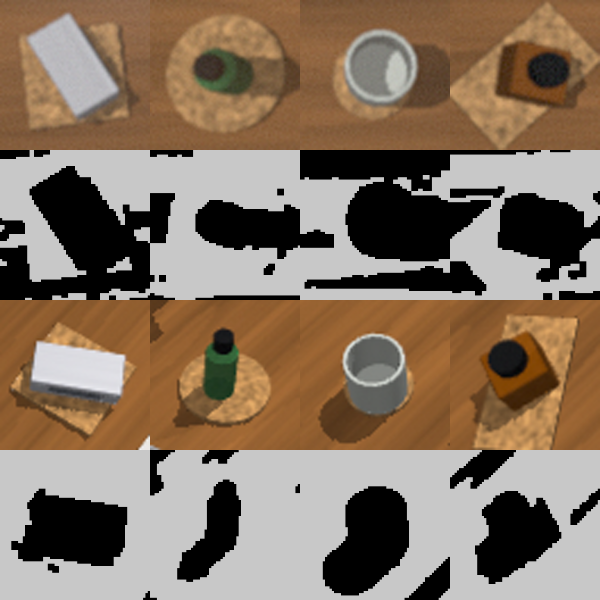

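```bash
python3 - <<'E'
from h import *
rg={"top":dict(sq=(245,160),rd=(172,260),sm=(304,246),lg=(449,256)),"scene":dict(sq=(348,220),rd=(318,132),sm=(250,203),lg=(144,290))}
out=[]
for n in rg:
    d=manip.get_image(n); f=d["frame"]; row=[]
    g=cv2.GaussianBlur(f,(3,3),0).astype(int)
    R,G,B=g[:,:,0],g[:,:,1],g[:,:,2]
    if n=="top": print("cork",g[235,160:185:6].tolist(),"wood",g[300,160:185:6].tolist(),g[225,130:140:4].tolist())
    else: print("cork",g[145,325:335:4].tolist(),"wood",g[110,280:300:6].tolist(),g[170,340:350:4].tolist())
    t=0.5*(np.median(G[235,160:185])+np.median(G[300,160:185])) if n=="top" else .5*(np.median(G[145,323:336])+np.median(G[110,280:300]))
    m=((G>t)&(R-B>45)).astype(np.uint8)
    m=cv2.morphologyEx(m,cv2.MORPH_OPEN,np.ones((3,3)));print(t)
    for k,(u,v) in rg[n].items():
        w=np.zeros_like(m); w[v-36:v+36,u-36:u+36]=m[v-36:v+36,u-36:u+36]
        nc,l,s,_=cv2.connectedComponentsWithStats(w); w=np.isin(l,[i for i in range(1,nc) if s[i,4]>60]).astype(np.uint8)
        pts=cv2.findNonZero(w).reshape(-1,2); P=plane(d,pts,.006).astype(np.float32)
        r=cv2.minAreaRect(P); c=cv2.minEnclosingCircle(P); print(n,k,np.round(r[0]+r[1],4),round(r[2],1),np.round(c[0]+(c[1],),4))
        row.append(cv2.resize(w[v-33:v+33,u-33:u+33],(198,198),interpolation=0)*200)
    out.append(np.hstack(row))
cv2.imwrite("pics/c2.png",np.vstack(out))
E
```

```text
cork [[148, 104, 66], [183, 140, 94], [167, 129, 87], [173, 133, 90], [153, 113, 75]] wood [[138, 97, 61], [138, 98, 61], [138, 97, 61], [138, 97, 60], [140, 97, 62]] [[128, 91, 58], [128, 89, 58], [128, 90, 59]]
113.0
top sq [0.6462 0.1265 0.092  0.0935] 7.6 [0.6468 0.1268 0.0628]
top rd [0.442  0.2745 0.0963 0.1027] 83.4 [0.4411 0.2719 0.0524]
top sm [0.4461 0.0241 0.0674 0.0296] 39.7 [0.4519 0.0171 0.0339]
top lg [ 0.4368 -0.2835  0.0678  0.125 ] 39.5 [ 0.4373 -0.2822  0.0682]
cork [[186, 138, 84], [218, 163, 100], [183, 135, 82]] wood [[90, 58, 30], [97, 63, 33], [148, 95, 49], [133, 86, 44]] [[140, 90, 46], [138, 89, 45], [138, 90, 46]]
113.75
scene sq [0.6446 0.1228 0.0505 0.1183] 38.2 [0.6456 0.1234 0.0613]
scene rd [0.4433 0.268  0.1021 0.092 ] 45.6 [0.4397 0.2708 0.0525]Traceback (most recent call last):
  File "<stdin>", line 16, in <module>
AttributeError: 'NoneType' object has no attribute 'reshape'
```

```bash
cat > obj.py <<'E'
from h import *
import sys
rg={"top":dict(tin=(243,156),slim=(168,259),pot=(306,242),ink=(455,255),tile=(366,148)),"scene":dict(tin=(348,220),slim=(318,125),pot=(250,197),ink=(141,285),tile=(278,313))}
zt=dict(tin=.030,slim=.091,pot=.064,ink=.068,tile=.006)
def mask(f,k):
    g=cv2.GaussianBlur(f,(3,3),0).astype(int);R,G,B=g[:,:,0],g[:,:,1],g[:,:,2]
    if k in("slim","ink"): return (g.max(2)<60)&(g.max(2)-g.min(2)<22)
    return (R-B<25)&(G>(135 if k!="pot" else 95))
if __name__=="__main__":
  out=[]
  for n in rg:
    d=manip.get_image(n);f=d["frame"];row=[]
    for k,(u,v) in rg[n].items():
        s=33; w=np.zeros(f.shape[:2],np.uint8); w[v-s:v+s,u-s:u+s]=mask(f,k)[v-s:v+s,u-s:u+s]
        c=big(w)
        if c is not None and len(c)>4:
            P=plane(d,c,zt[k]).astype(np.float32);r=cv2.minAreaRect(P);e=cv2.minEnclosingCircle(P)
            print(n,k,np.round(r[0]+r[1],4),round(r[2],1),np.round(e[0]+(e[1],),4))
        a=f[v-s:v+s,u-s:u+s].copy(); b=w[v-s:v+s,u-s:u+s,None].repeat(3,2)*200
        row.append(cv2.resize(np.vstack([a,b]),(160,320//1),interpolation=0)[:300])
    out.append(np.hstack(row))
  cv2.imwrite("pics/%s.png"%sys.argv[1],np.vstack(out)[:,:,::-1])
E
python3 obj.py o1
```

```text
top tin [0.6483 0.125  0.0875 0.0456] 31.0 [0.6483 0.1249 0.0479]
top pot [0.4613 0.0039 0.0585 0.0605] 43.5 [0.461  0.0036 0.0312]
top ink [ 0.4345 -0.2794  0.03    0.0241] 89.0 [ 0.4354 -0.2794  0.0156]
top tile [ 0.6685 -0.132   0.1     0.114 ] 87.4 [ 0.6684 -0.132   0.0571]
scene tin [0.6482 0.1221 0.0864 0.0442] 31.3 [0.6484 0.1227 0.0467]
scene slim [0.4432 0.2547 0.0189 0.0316] 39.9 [0.4424 0.254  0.0163]
scene pot [ 0.4732 -0.0073  0.0568  0.0839] 48.0 [ 0.4754 -0.0049  0.0422]
scene ink [ 0.4394 -0.2822  0.0271  0.0306] 71.9 [ 0.4395 -0.2828  0.0162]
scene tile [ 0.6682 -0.1334  0.0983  0.1103] 86.0 [ 0.6688 -0.1335  0.0559]
```

View pics/o1.png

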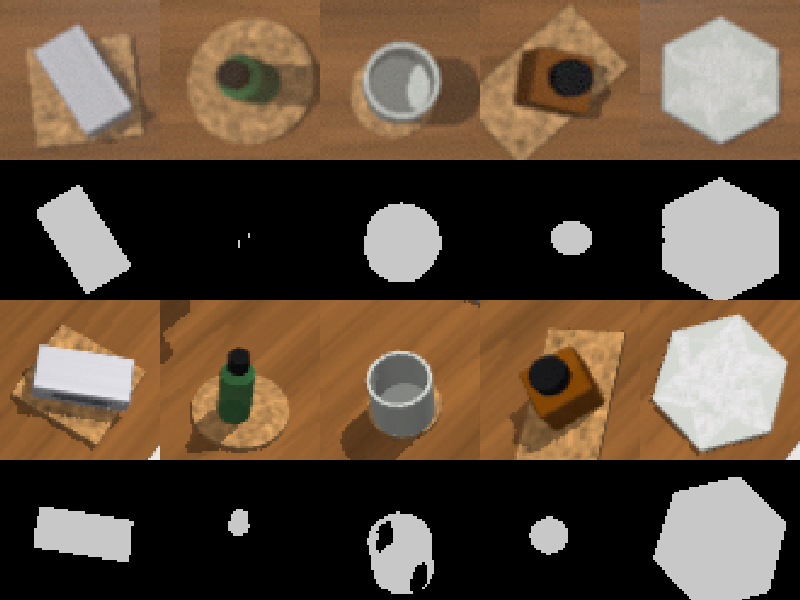

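```bash
python3 - <<'E'
from h import *
d=manip.get_image("top");f=d["frame"];g=f.astype(int)
print("slimcap",plane(d,[[165.2,257]],.091),"jug",plane(d,[[120,191]],.062),plane(d,[[120,191]],.0))
d2=manip.get_image("scene")
# slim two-view: dark cap-top in scene ~
u=318-33+(238)/2.42-160/2.42; v=125-33+(356-300)/2.42; print("scene slimcap",u,v,plane(d2,[[u,v]],.091))
m=np.zeros(f.shape[:2],np.uint8)
m[225:285,425:490]=(g[:,:,1]<82)[225:285,425:490]
c=cv2.approxPolyDP(cv2.convexHull(big(m)),2.5,True).reshape(-1,2)
print(c.tolist(),np.round(plane(d,c,.048),4).tolist())
k=slice(222,290);kk=slice(415,490)
a=cv2.resize(f[k,kk],None,fx=5,fy=5,interpolation=cv2.INTER_CUBIC);b=cv2.resize(m[k,kk]*200,None,fx=5,fy=5,interpolation=0)
cv2.imwrite("pics/ink.png",np.hstack([a,b[:,:,None].repeat(3,2)])[:,:,::-1])
E
```

```text
slimcap [[0.43593255 0.25964163]] jug [[0.56781965 0.36007386]] [[0.58397508 0.38543027]]
scene slimcap 317.23140495867773 115.14049586776859 [[0.44000333 0.25952694]]
[[439, 244], [452, 242], [468, 246], [475, 259], [471, 269], [460, 270], [437, 264]] [[0.455, -0.2518], [0.4584, -0.2768], [0.4503, -0.3063], [0.4254, -0.3167], [0.4067, -0.3071], [0.4052, -0.2863], [0.4171, -0.2444]]
```

View pics/ink.png

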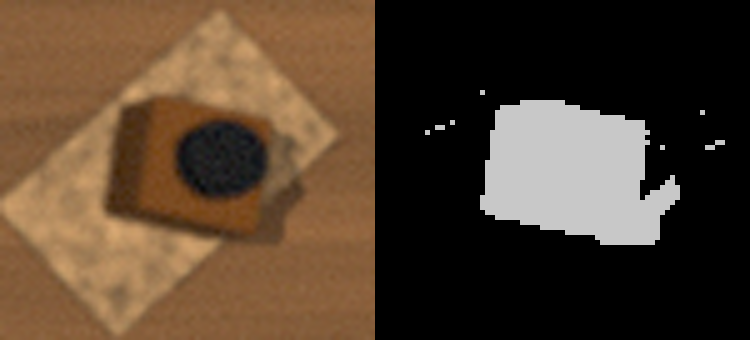

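```bash
cat > go.py <<'E'
from plant import manip
import numpy as np,sys
x,y,z,psi=map(float,sys.argv[1:5])
o=manip.get_obs();R=np.array(o["orientation"]);p=np.array(o["ee_pos"])
c=np.degrees(np.arctan2(R[1,1],R[0,1])); dr=-((psi-c+90)%180-90)
Y=np.array([np.cos(np.radians(psi)),np.sin(np.radians(psi)),0])
a=np.radians(dr);Rn=R@np.array([[np.cos(a),-np.sin(a),0],[np.sin(a),np.cos(a),0],[0,0,1]])
print("t",o["time"],"p",p.round(4),"psi",round(c,1),"rz",round(dr,1),"then d(tool)",(Rn.T@(np.array([x,y,z])-p)).round(4),"tilt",R[:2,2].round(4),"q",np.round(o["qpos"],0))
E
python3 go.py .438 .2596 .2045 64.4
```

```text
t 0.5 p [0.2808 0.5862 0.2054] psi 64.4 rz 0.0 then d(tool) [-0.2829 -0.2266  0.0009] tilt [-0. -0.] q [ 54.  14.  89.   0.  77. -10.]
```

```bash
echo '[[[-0.0314, -0.0252, 0, 0, 0, 0, 0.094], [-0.0314, -0.0252, 0, 0, 0, 0, 0.094], [-0.0314, -0.0252, 0, 0, 0, 0, 0.094], [-0.0314, -0.0252, 0, 0, 0, 0, 0.094], [-0.0314, -0.0252, 0, 0, 0, 0, 0.094], [-0.0314, -0.0252, 0, 0, 0, 0, 0.094], [-0.0314, -0.0252, 0, 0, 0, 0, 0.094], [-0.0314, -0.0252, 0, 0, 0, 0, 0.094], [-0.0314, -0.0252, 0, 0, 0, 0, 0.094], [0, 0, 0, 0, 0, 0, 0.094], [0, 0, 0, 0, 0, 0, 0.094]]]' > next.json && python3 jog.py next.json 20; python3 go.py .438 .2596 .022 64.4
python3 - <<'E'
from h import *
d=manip.get_image("wrist"); cv2.imwrite("pics/w1.png",d["frame"][:,:,::-1]); print(pix(d,[[.438,.2596,.091],[.44,.271,.006]]), -d["R"].T@d["t"])
E
```

```text
time: 1.42
ee_pos: [0.4386, 0.258, 0.2057]
orientation: [[-0.9, 0.436, 0.0], [0.436, 0.9, 0.0], [-0.0, 0.001, -1.0]]
contact_force: [-0.6, 0.7, -0.2]
finger_gap: 0.094
grip_force: 0.0
t 1.4167 p [0.4386 0.258  0.2057] psi 64.2 rz -0.2 then d(tool) [0.0012 0.001  0.1837] tilt [0.0004 0.0004] q [ 18.  -5. 110.   0.  76. -46.]
[[276.63465542 205.48389722]
 [285.78350989 183.84315237]] [0.36652258 0.29161191 0.38592842]
```

View pics/w1.png

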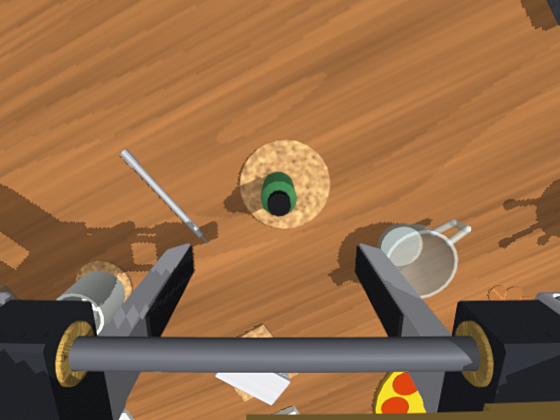

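```bash
echo '[[[0.0012, 0.001, 0.035, 0, 0, -0.2, 0.094], [0, 0, 0.04, 0, 0, 0, 0.094], [0, 0, 0.04, 0, 0, 0, 0.094], [0, 0, 0.04, 0, 0, 0, 0.094], [0, 0, 0.0287, 0, 0, 0, 0.094], [0, 0, 0, 0, 0, 0, 0.094], [0, 0, 0, 0, 0, 0, 0.03], [0, 0, 0, 0, 0, 0, 0.03], [0, 0, 0, 0, 0, 0, 0.03], [0, 0, 0, 0, 0, 0, 0.03], [0, 0, 0, 0, 0, 0, 0.03], [0, 0, 0, 0, 0, 0, 0.03]]]' > next.json && python3 jog.py next.json 20; python3 go.py .668 -.132 .13 64.4
```

```text
time: 2.47
ee_pos: [0.4379, 0.2613, 0.023]
orientation: [[-0.903, 0.429, 0.002], [0.429, 0.903, 0.001], [-0.002, 0.002, -1.0]]
contact_force: [0.5, -0.6, 0.0]
finger_gap: 0.0573
grip_force: 0.0
t 2.4667 p [0.4379 0.2613 0.023 ] psi 64.6 rz 0.2 then d(tool) [-0.3776 -0.2551 -0.1068] tilt [0.0021 0.0007] q [ 18.  10. 116.  -0.  54. -47.]
```

```bash
echo '[[[0, 0, 0, 0, 0, 0, 0.03], [0, 0, 0, 0, 0, 0, 0.03], [0, 0, 0, 0, 0, 0, 0.03], [0, 0, 0, 0, 0, 0, 0.03], [0, 0, 0, 0, 0, 0, 0.03], [0, 0, 0, 0, 0, 0, 0.03], [0, 0, -0.02, 0, 0, 0, 0.03], [0, 0, -0.04, 0, 0, 0, 0.03], [0, 0, -0.04, 0, 0, 0, 0.03], [0, 0, -0.02, 0, 0, 0, 0.03], [0, 0, 0, 0, 0, 0, 0.03]]]' > next.json && python3 jog.py next.json 20; python3 go.py .668 -.132 .143 64.4
```

```text
time: 3.38
ee_pos: [0.4404, 0.2621, 0.1473]
orientation: [[-0.903, 0.429, 0.01], [0.429, 0.903, 0.003], [-0.007, 0.007, -1.0]]
contact_force: [1.1, 0.1, -0.2]
finger_gap: 0.0354
grip_force: 20.0
t 3.3833 p [0.4404 0.2621 0.1473] psi 64.6 rz 0.2 then d(tool) [-0.3755 -0.2571  0.0052] tilt [0.0095 0.003 ] q [ 18.  -1. 112.  -0.  68. -47.]
```

```bash
echo '[[[-0.0213, -0.0144, 0, 0, 0, 0, 0.03], [-0.034, -0.0232, 0, 0, 0, 0, 0.03], [-0.034, -0.0232, 0, 0, 0, 0, 0.03], [-0.034, -0.0232, 0, 0, 0, 0, 0.03], [-0.034, -0.0232, 0, 0, 0, 0, 0.03], [-0.034, -0.0232, 0, 0, 0, 0, 0.03], [-0.034, -0.0232, 0, 0, 0, 0, 0.03], [-0.034, -0.0232, 0, 0, 0, 0, 0.03], [-0.034, -0.0232, 0, 0, 0, 0, 0.03], [-0.034, -0.0232, 0, 0, 0, 0, 0.03], [-0.034, -0.0232, 0, 0, 0, 0, 0.03], [-0.0139, -0.0107, 0, 0, 0, 0, 0.03]]]' > next.json && python3 jog.py next.json 20;echo '[[[0, 0, 0, 0, 0, 0, 0.03], [0, 0, 0, 0, 0, 0, 0.03]]]' > next.json && python3 jog.py next.json; python3 go.py .668 -.132 .024 64.4
```

```text
time: 4.38
ee_pos: [0.6663, -0.1365, 0.1393]
orientation: [[-0.902, 0.432, -0.002], [0.432, 0.902, -0.0], [0.001, -0.001, -1.0]]
contact_force: [-0.0, 0.3, -1.2]
finger_gap: 0.0359
grip_force: 20.0
time: 4.55
ee_pos: [0.6647, -0.1326, 0.1393]
orientation: [[-0.903, 0.43, -0.003], [0.43, 0.903, 0.002], [0.004, -0.0, -1.0]]
contact_force: [-0.1, -0.5, -0.8]
finger_gap: 0.0355
grip_force: 20.0
t 4.55 p [ 0.6647 -0.1326  0.1393] psi 64.5 rz 0.1 then d(tool) [-0.0032  0.002   0.1153] tilt [-0.0034  0.0015] q [-21.  21.  88.   0.  71. -85.]
```

```bash
echo '[[[-0.0032, 0.002, 0.02, 0, 0, 0, 0.03], [0, 0, 0.036, 0, 0, 0, 0.03], [0, 0, 0.03, 0, 0, 0, 0.03], [0, 0, 0.016, 0, 0, 0, 0.03], [0, 0, 0.005, 0, 0, 0, 0.03], [0, 0, 0, 0, 0, 0, 0.03], [0, 0, 0, 0, 0, 0, 0.03], [0, 0, 0, 0, 0, 0, 0.03]]]' > next.json && python3 jog.py next.json 20; python3 go.py .668 -.132 .023 64.4
```

```text
time: 5.22
ee_pos: [0.6711, -0.1321, 0.0373]
orientation: [[-0.903, 0.429, 0.004], [0.429, 0.903, -0.001], [-0.004, 0.0, -1.0]]
contact_force: [-0.1, -0.1, 0.3]
finger_gap: 0.0353
grip_force: 20.0
t 5.2167 p [ 0.6711 -0.1321  0.0373] psi 64.6 rz 0.2 then d(tool) [ 0.0028 -0.0013  0.0143] tilt [ 0.0037 -0.0014] q [-21.  29.  89.   0.  62. -85.]
```

```bash
echo '[[[0.0028, -0.001, 0.008, 0, 0, 0, 0.03], [0, 0, 0.003, 0, 0, 0, 0.03], [0, 0, 0, 0, 0, 0, 0.03], [0, 0, 0, 0, 0, 0, 0.03]]]' > next.json && python3 jog.py next.json 20; echo '[[[0, 0, 0.001, 0, 0, 0, 0.03], [0, 0, 0, 0, 0, 0, 0.03]]]' > next.json && python3 jog.py next.json
```

```text
time: 5.55
ee_pos: [0.6663, -0.1315, 0.0236]
orientation: [[-0.903, 0.429, -0.0], [0.429, 0.903, 0.0], [0.0, -0.0, -1.0]]
contact_force: [0.3, 0.7, -0.6]
finger_gap: 0.0357
grip_force: 20.0
time: 5.72
ee_pos: [0.6666, -0.1316, 0.0228]
orientation: [[-0.903, 0.429, 0.0], [0.429, 0.903, -0.0], [-0.0, -0.0, -1.0]]
contact_force: [0.5, 0.2, -0.9]
finger_gap: 0.0354
grip_force: 20.0
```

```bash
echo '[[[0, 0, 0.0007, 0, 0, 0, 0.03], [0, 0, 0, 0, 0, 0, 0.03]]]' > next.json && python3 jog.py next.json; echo '[[[0, 0, 0.0007, 0, 0, 0, 0.03], [0, 0, 0, 0, 0, 0, 0.03]]]' > next.json && python3 jog.py next.json
```

```text
time: 5.88
ee_pos: [0.6665, -0.1315, 0.022]
orientation: [[-0.903, 0.429, -0.0], [0.429, 0.903, -0.0], [-0.0, -0.0, -1.0]]
contact_force: [-0.1, 0.5, -0.7]
finger_gap: 0.0356
grip_force: 20.0
time: 6.05
ee_pos: [0.6667, -0.1315, 0.0219]
orientation: [[-0.903, 0.429, 0.0], [0.429, 0.903, -0.0], [-0.0, -0.0, -1.0]]
contact_force: [-2.2, 0.8, 3.3]
finger_gap: 0.0359
grip_force: 20.0
```

```bash
echo '[[[0, 0, 0, 0, 0, 0, 0.094], [0, 0, 0, 0, 0, 0, 0.094], [0, 0, 0, 0, 0, 0, 0.094], [0, 0, 0, 0, 0, 0, 0.094], [0, 0, -0.02, 0, 0, 0, 0.094], [0, 0, -0.04, 0, 0, 0, 0.094], [0, 0, -0.04, 0, 0, 0, 0.094], [0, 0, -0.03, 0, 0, 0, 0.094], [0, 0, 0, 0, 0, 0, 0.094], [0, 0, 0, 0, 0, 0, 0.094]]]' > next.json && python3 jog.py next.json; python3 go.py .461 .0038 .152 64.4
```

```text
time: 6.88
ee_pos: [0.668, -0.132, 0.1542]
orientation: [[-0.903, 0.429, 0.005], [0.429, 0.903, -0.002], [-0.005, 0.0, -1.0]]
contact_force: [0.3, -0.6, -0.4]
finger_gap: 0.0934
grip_force: 0.0
t 6.8833 p [ 0.668  -0.132   0.1542] psi 64.6 rz 0.2 then d(tool) [0.2454 0.033  0.001 ] tilt [ 0.0049 -0.0019] q [-21.  20.  87.   0.  72. -85.]
```

```bash
echo '[[[0.0254, 0.003, 0, 0, 0, 0.2, 0.094], [0.04, 0.005, 0, 0, 0, 0, 0.094], [0.04, 0.005, 0, 0, 0, 0, 0.094], [0.04, 0.005, 0, 0, 0, 0, 0.094], [0.04, 0.005, 0, 0, 0, 0, 0.094], [0.04, 0.005, 0, 0, 0, 0, 0.094], [0.02, 0.005, 0, 0, 0, 0, 0.094], [0, 0, 0, 0, 0, 0, 0.094], [0, 0, 0, 0, 0, 0, 0.094], [0, 0, 0, 0, 0, 0, 0.094]]]' > next.json && python3 jog.py next.json; python3 go.py .461 .0038 .022 64.4
python3 - <<'E'
from h import *
d=manip.get_image("wrist"); cv2.imwrite("pics/w2.png",d["frame"][:,:,::-1]); print(pix(d,[[.461,.0038,.064],[.668,-.132,.091]]))
E
```

```text
time: 7.72
ee_pos: [0.4597, 0.0039, 0.1507]
orientation: [[-0.902, 0.432, -0.001], [0.432, 0.902, 0.0], [0.001, -0.0, -1.0]]
contact_force: [1.0, -0.1, 0.1]
finger_gap: 0.0942
grip_force: 0.0
t 7.7167 p [0.4597 0.0039 0.1507] psi 64.4 rz -0.0 then d(tool) [-0.0013  0.0005  0.1287] tilt [-0.0008  0.    ] q [-14.  -9. 119.  -0.  70. -78.]
[[276.19606541 217.08976394]
 [241.91503041 466.71894053]]
```

View pics/w2.png

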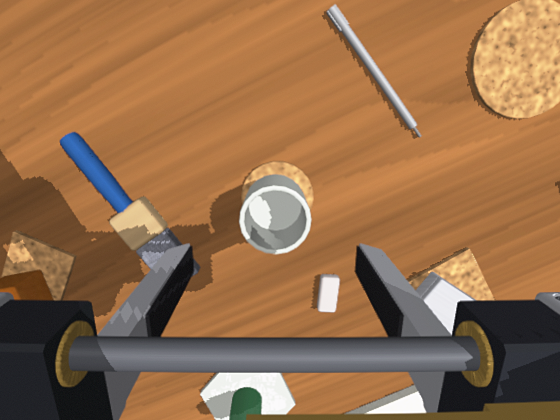

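```bash
echo '[[[-0.001, 0.0005, 0.03, 0, 0, 0, 0.094], [0, 0, 0.04, 0, 0, 0, 0.094], [0, 0, 0.035, 0, 0, 0, 0.094], [0, 0, 0.0197, 0, 0, 0, 0.094], [0, 0, 0.004, 0, 0, 0, 0.094], [0, 0, 0, 0, 0, 0, 0.05], [0, 0, 0, 0, 0, 0, 0.05], [0, 0, 0, 0, 0, 0, 0.05], [0, 0, 0, 0, 0, 0, 0.05], [0, 0, 0, 0, 0, 0, 0.05], [0, 0, 0, 0, 0, 0, 0.05], [0, 0, 0, 0, 0, 0, 0.05]]]' > next.json && python3 jog.py next.json 25; echo '[[[0, 0, 0, 0, 0, 0, 0.05], [0, 0, 0, 0, 0, 0, 0.05]]]' > next.json && python3 jog.py next.json
```

```text
time: 8.77
ee_pos: [0.4614, 0.0041, 0.0237]
orientation: [[-0.902, 0.432, 0.002], [0.432, 0.902, -0.001], [-0.002, 0.0, -1.0]]
contact_force: [-1.4, -0.0, 5.1]
finger_gap: 0.0589
grip_force: 24.9
time: 8.93
ee_pos: [0.4614, 0.0041, 0.0237]
orientation: [[-0.902, 0.432, 0.002], [0.432, 0.902, -0.001], [-0.002, 0.0, -1.0]]
contact_force: [-1.0, 0.2, 6.4]
finger_gap: 0.0588
grip_force: 24.9
```

```bash
echo '[[[0, 0, -0.01, 0, 0, 0, 0.05], [0, 0, -0.03, 0, 0, 0, 0.05], [0, 0, -0.035, 0, 0, 0, 0.05], [0, 0, -0.02, 0, 0, 0, 0.05], [0, 0, 0, 0, 0, 0, 0.05], [0, 0, 0, 0, 0, 0, 0.05]]]' > next.json && python3 jog.py next.json 25; python3 go.py .440 .2715 .115 64.4
python3 - <<'E'
from h import *
d=manip.get_image("top");f=d["frame"];u,v=304,246
g=cv2.GaussianBlur(f,(3,3),0).astype(int)
m=((g[:,:,1]>113)&(g[:,:,0]-g[:,:,2]>45)).astype(np.uint8)
m=cv2.morphologyEx(m,cv2.MORPH_OPEN,np.ones((3,3)))
w=np.zeros_like(m);w[v-36:v+36,u-36:u+36]=m[v-36:v+36,u-36:u+36]
P=plane(d,big(w),.006).astype(np.float32);print(cv2.minEnclosingCircle(P),cv2.contourArea(big(w)))
cv2.imwrite("pics/t3.png",f[:,:,::-1])
E
```

```text
time: 9.43
ee_pos: [0.4608, 0.0043, 0.1182]
orientation: [[-0.902, 0.432, 0.002], [0.432, 0.902, -0.0], [-0.002, 0.0, -1.0]]
contact_force: [-0.7, -0.4, -1.8]
finger_gap: 0.0586
grip_force: 24.9
t 9.4333 p [0.4608 0.0043 0.1182] psi 64.4 rz 0.0 then d(tool) [0.1342 0.232  0.003 ] tilt [ 0.0018 -0.0004] q [-14.  -6. 120.   0.  66. -78.]
((0.4590912461280823, 0.032008785754442215), 0.015272106975317001) 71.0
```

View pics/t3.png

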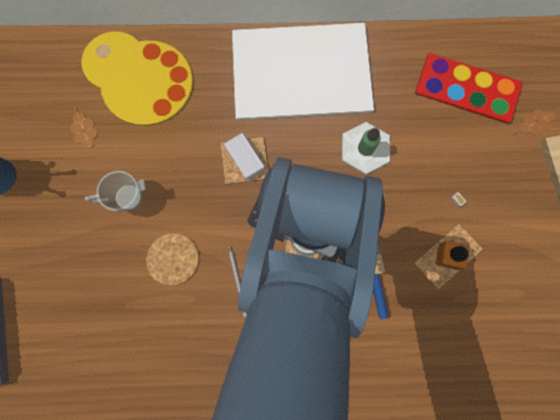

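```bash
echo '[[[0.0111, 0.0192, 0, 0, 0, 0, 0.05], [0.0189, 0.0327, 0, 0, 0, 0, 0.05], [0.0189, 0.0327, 0, 0, 0, 0, 0.05], [0.0189, 0.0327, 0, 0, 0, 0, 0.05], [0.0189, 0.0327, 0, 0, 0, 0, 0.05], [0.0189, 0.0327, 0, 0, 0, 0, 0.05], [0.0189, 0.0327, 0, 0, 0, 0, 0.05], [0.0097, 0.0166, 0, 0, 0, 0, 0.05], [0, 0, 0, 0, 0, 0, 0.05], [0, 0, 0, 0, 0, 0, 0.05], [0, 0, 0, 0, 0, 0, 0.05], [0, 0, 0, 0, 0, 0, 0.05]]]' > next.json && python3 jog.py next.json; python3 go.py .440 .2715 .0245 64.4
python3 - <<'E'
from h import *
for n in("top","scene"):
    d=manip.get_image(n);f=d["frame"]
    g=cv2.GaussianBlur(f,(3,3),0).astype(int)
    m=((g[:,:,1]>113)&(g[:,:,0]-g[:,:,2]>45)).astype(np.uint8)
    m=cv2.morphologyEx(m,cv2.MORPH_OPEN,np.ones((2,2)))
    u,v=pix(d,[[.446,.012,.006]])[0].astype(int)
    w=np.zeros_like(m);w[v-28:v+28,u-28:u+28]=m[v-28:v+28,u-28:u+28]
    P=plane(d,big(w),.006).astype(np.float32);print(n,cv2.minEnclosingCircle(P),cv2.minAreaRect(P))
E
```

```text
time: 10.48
ee_pos: [0.4393, 0.2702, 0.1165]
orientation: [[-0.901, 0.433, -0.002], [0.433, 0.901, -0.001], [0.001, -0.002, -1.0]]
contact_force: [-0.4, -0.6, -1.2]
finger_gap: 0.0587
grip_force: 24.9
t 10.4833 p [0.4393 0.2702 0.1165] psi 64.3 rz -0.1 then d(tool) [-0.0002  0.0017  0.092 ] tilt [-0.002  -0.0009] q [ 19.   2. 113.  -0.  66. -45.]
top ((0.4749926030635834, 0.012266762554645538), 0.030388688668608665) ((0.4790235161781311, 0.013536617159843445), (0.025175800547003746, 0.06056518852710724), 17.48560905456543)
scene ((0.4808933734893799, 0.01262231171131134), 0.028197620064020157) ((0.4844263195991516, 0.014469506219029427), (0.02375607192516327, 0.05470608174800873), 27.602874755859375)
```

```bash
echo '[[[0, 0.0015, 0.02, 0, 0, 0, 0.05], [0, 0, 0.035, 0, 0, 0, 0.05], [0, 0, 0.02, 0, 0, 0, 0.05], [0, 0, 0.01, 0, 0, 0, 0.05], [0, 0, 0.003, 0, 0, 0, 0.05], [0, 0, 0, 0, 0, 0, 0.05], [0, 0, 0, 0, 0, 0, 0.05], [0, 0, 0, 0, 0, 0, 0.05]]]' > next.json && python3 jog.py next.json; echo '[[[0, 0, 0.0015, 0, 0, 0, 0.05], [0, 0, 0, 0, 0, 0, 0.05]]]' > next.json && python3 jog.py next.json;echo '[[[0, 0, 0.0012, 0, 0, 0, 0.05], [0, 0, 0, 0, 0, 0, 0.05]]]' > next.json && python3 jog.py next.json
```

```text
time: 11.25
ee_pos: [0.4419, 0.2732, 0.0314]
orientation: [[-0.902, 0.432, 0.003], [0.432, 0.902, 0.001], [-0.002, 0.002, -1.0]]
contact_force: [-0.0, 0.2, -2.2]
finger_gap: 0.0587
grip_force: 24.9
time: 11.42
ee_pos: [0.441, 0.2731, 0.0289]
orientation: [[-0.902, 0.432, 0.001], [0.432, 0.902, 0.001], [-0.001, 0.001, -1.0]]
contact_force: [0.1, 0.8, -2.1]
finger_gap: 0.0588
grip_force: 24.9
time: 11.58
ee_pos: [0.4404, 0.2729, 0.027]
orientation: [[-0.902, 0.432, 0.0], [0.432, 0.902, 0.0], [-0.0, 0.0, -1.0]]
contact_force: [-0.5, -0.2, -2.4]
finger_gap: 0.0586
grip_force: 24.9
```

```bash
echo '[[[0, -0.001, 0.0015, 0, 0, 0, 0.05], [0, 0, 0, 0, 0, 0, 0.05]]]' > next.json && python3 jog.py next.json; echo '[[[0, 0, 0.001, 0, 0, 0, 0.05], [0, 0, 0, 0, 0, 0, 0.05]]]' > next.json && python3 jog.py next.json;echo '[[[0, 0, 0.0007, 0, 0, 0, 0.05], [0, 0, 0, 0, 0, 0, 0.05]]]' > next.json && python3 jog.py next.json
```

```text
time: 11.75
ee_pos: [0.4397, 0.2718, 0.0252]
orientation: [[-0.902, 0.432, -0.001], [0.432, 0.902, -0.0], [0.0, -0.0, -1.0]]
contact_force: [1.3, -0.3, -1.6]
finger_gap: 0.0585
grip_force: 24.9
time: 11.92
ee_pos: [0.4398, 0.2719, 0.0242]
orientation: [[-0.902, 0.432, -0.0], [0.432, 0.902, -0.0], [0.0, -0.0, -1.0]]
contact_force: [-0.5, -0.5, -3.0]
finger_gap: 0.0585
grip_force: 24.9
time: 12.08
ee_pos: [0.4401, 0.272, 0.0238]
orientation: [[-0.902, 0.432, 0.0], [0.432, 0.902, 0.0], [-0.0, 0.0, -1.0]]
contact_force: [-1.2, 0.1, -2.0]
finger_gap: 0.0586
grip_force: 24.9
```

```bash
echo '[[[0, 0, 0.0008, 0, 0, 0, 0.05], [0, 0, 0, 0, 0, 0, 0.05], [0, 0, 0, 0, 0, 0, 0.05]]]' > next.json && python3 jog.py next.json; echo '[[[0, 0, 0, 0, 0, 0, 0.094], [0, 0, 0, 0, 0, 0, 0.094], [0, 0, 0, 0, 0, 0, 0.094], [0, 0, 0, 0, 0, 0, 0.094], [0, 0, 0, 0, 0, 0, 0.094], [0, 0, -0.02, 0, 0, 0, 0.094], [0, 0, -0.04, 0, 0, 0, 0.094], [0, 0, -0.04, 0, 0, 0, 0.094], [0, 0, -0.03, 0, 0, 0, 0.094], [0, 0, 0, 0, 0, 0, 0.094], [0, 0, 0, 0, 0, 0, 0.094]]]' > next.json && python3 jog.py next.json; python3 go.py .668 -.132 .152 64.4
```

```text
time: 12.33
ee_pos: [0.4401, 0.272, 0.0238]
orientation: [[-0.902, 0.432, -0.0], [0.432, 0.902, -0.0], [0.0, -0.0, -1.0]]
contact_force: [-2.3, -1.1, 5.1]
finger_gap: 0.0586
grip_force: 24.9
time: 13.25
ee_pos: [0.4413, 0.2725, 0.155]
orientation: [[-0.902, 0.432, 0.004], [0.432, 0.902, 0.002], [-0.003, 0.003, -1.0]]
contact_force: [-1.4, 0.1, -0.6]
finger_gap: 0.0938
grip_force: 0.0
t 13.25 p [0.4413 0.2725 0.155 ] psi 64.4 rz 0.0 then d(tool) [-0.3792 -0.2668  0.0034] tilt [0.0044 0.0015] q [ 19.  -1. 111.   0.  70. -45.]
```

```bash
echo '[[[-0.0316, -0.0222, 0, 0, 0, 0, 0.094], [-0.0316, -0.0222, 0, 0, 0, 0, 0.094], [-0.0316, -0.0222, 0, 0, 0, 0, 0.094], [-0.0316, -0.0222, 0, 0, 0, 0, 0.094], [-0.0316, -0.0222, 0, 0, 0, 0, 0.094], [-0.0316, -0.0222, 0, 0, 0, 0, 0.094], [-0.0316, -0.0222, 0, 0, 0, 0, 0.094], [-0.0316, -0.0222, 0, 0, 0, 0, 0.094], [-0.0316, -0.0222, 0, 0, 0, 0, 0.094], [-0.0316, -0.0222, 0, 0, 0, 0, 0.094], [-0.0316, -0.0222, 0, 0, 0, 0, 0.094], [-0.0316, -0.0222, 0, 0, 0, 0, 0.094]]]' > next.json && python3 jog.py next.json; echo '[[[0, 0, 0, 0, 0, 0, 0.094], [0, 0, 0, 0, 0, 0, 0.094], [0, 0, 0, 0, 0, 0, 0.094]]]' > next.json && python3 jog.py next.json; python3 go.py .667 -.1315 .022 64.4
cat > mats.py <<'E'
from h import *
import sys
C=dict(rd=(.440,.2715),sm=(.446,.012),sq=(.646,.1265),lg=(.437,-.283))
for n in("top","scene"):
    d=manip.get_image(n);f=d["frame"]
    if len(sys.argv)>1: cv2.imwrite(f"pics/{sys.argv[1]}_{n}.png",f[:,:,::-1])
    g=cv2.GaussianBlur(f,(3,3),0).astype(int)
    m=((g[:,:,1]>113)&(g[:,:,0]-g[:,:,2]>45)).astype(np.uint8)
    m=cv2.morphologyEx(m,cv2.MORPH_OPEN,np.ones((3,3)))
    for k,(x,y) in C.items():
        u,v=pix(d,[[x,y,.006]])[0].astype(int);s=28 if k=="sm" else 36
        w=np.zeros_like(m);w[v-s:v+s,u-s:u+s]=m[v-s:v+s,u-s:u+s]
        c=cv2.findNonZero(w)
        if c is None: continue
        P=plane(d,c.reshape(-1,2),.006).astype(np.float32);e=cv2.minEnclosingCircle(P);r=cv2.minAreaRect(P);print(n,k,np.round(e[0]+(e[1],),4),np.round(r[0]+r[1],4),round(r[2],1))
E
python3 mats.py m4
```

```text
time: 14.25
ee_pos: [0.6661, -0.1335, 0.1497]
orientation: [[-0.902, 0.432, -0.004], [0.432, 0.902, 0.002], [0.005, -0.0, -1.0]]
contact_force: [0.5, 0.6, 0.1]
finger_gap: 0.094
grip_force: 0.0
time: 14.5
ee_pos: [0.6655, -0.1314, 0.1505]
orientation: [[-0.902, 0.432, -0.004], [0.432, 0.902, 0.002], [0.004, -0.0, -1.0]]
contact_force: [-0.7, -0.1, -0.3]
finger_gap: 0.0944
grip_force: 0.0
t 14.5 p [ 0.6655 -0.1314  0.1505] psi 64.4 rz -0.0 then d(tool) [-0.0019  0.0006  0.1285] tilt [-0.0037  0.0017] q [-21.  21.  87.   0.  73. -85.]
top rd [0.4414 0.2722 0.0534] [0.4404 0.2774 0.1048 0.0898] 1.6
top sm [0.4588 0.0086 0.0368] [0.4609 0.0153 0.0578 0.0726] 70.7
top sq [0.6512 0.1214 0.0696] [0.6497 0.1226 0.0996 0.1035] 6.8
scene rd [0.4401 0.2716 0.053 ] [0.4411 0.2799 0.0811 0.1038] 82.2
scene sq [0.6475 0.1261 0.0614] [0.6453 0.1257 0.0916 0.0932] 6.8
scene lg [ 0.4362 -0.2833  0.0698] [ 0.4364 -0.2836  0.0683  0.1243] 39.5
```

View pics/m4_top.png

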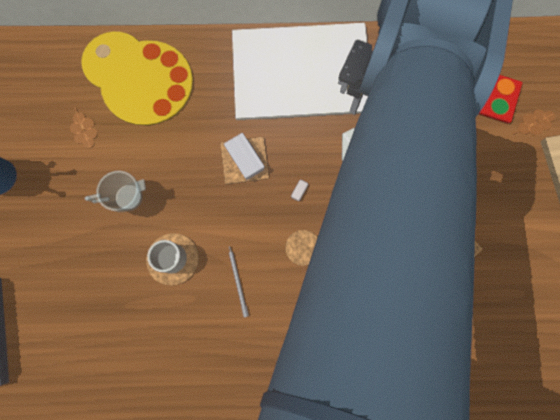

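```bash
echo '[[[-0.0019, 0.0006, 0.03, 0, 0, 0, 0.094], [0, 0, 0.04, 0, 0, 0, 0.094], [0, 0, 0.035, 0, 0, 0, 0.094], [0, 0, 0.0195, 0, 0, 0, 0.094], [0, 0, 0.004, 0, 0, 0, 0.094], [0, 0, 0, 0, 0, 0, 0.03], [0, 0, 0, 0, 0, 0, 0.03], [0, 0, 0, 0, 0, 0, 0.03], [0, 0, 0, 0, 0, 0, 0.03], [0, 0, 0, 0, 0, 0, 0.03], [0, 0, 0, 0, 0, 0, 0.03], [0, 0, 0, 0, 0, 0, 0.03]]]' > next.json && python3 jog.py next.json 20; echo '[[[0, 0, 0, 0, 0, 0, 0.03], [0, 0, 0, 0, 0, 0, 0.03], [0, 0, 0, 0, 0, 0, 0.03], [0, 0, 0, 0, 0, 0, 0.03]]]' > next.json && python3 jog.py next.json; echo '[[[0, 0, -0.01, 0, 0, 0, 0.03], [0, 0, -0.03, 0, 0, 0, 0.03], [0, 0, -0.035, 0, 0, 0, 0.03], [0, 0, -0.025, 0, 0, 0, 0.03], [0, 0, 0, 0, 0, 0, 0.03], [0, 0, 0, 0, 0, 0, 0.03], [0, 0, 0, 0, 0, 0, 0.03]]]' > next.json && python3 jog.py next.json; python3 go.py .459 .008 .12 64.4
```

```text
time: 15.6
ee_pos: [0.6691, -0.1326, 0.0251]
orientation: [[-0.902, 0.432, 0.001], [0.432, 0.902, -0.0], [-0.001, 0.0, -1.0]]
contact_force: [-0.6, 0.2, -0.3]
finger_gap: 0.0508
grip_force: 0.0
time: 15.93
ee_pos: [0.6688, -0.1325, 0.0245]
orientation: [[-0.902, 0.432, -0.0], [0.432, 0.902, -0.0], [0.0, -0.0, -1.0]]
contact_force: [-0.3, -0.5, 0.5]
finger_gap: 0.0358
grip_force: 20.0
time: 16.52
ee_pos: [0.6679, -0.1321, 0.1232]
orientation: [[-0.902, 0.432, -0.002], [0.432, 0.902, 0.001], [0.002, -0.0, -1.0]]
contact_force: [-0.5, 0.6, -1.0]
finger_gap: 0.0355
grip_force: 20.0
t 16.5167 p [ 0.6679 -0.1321  0.1232] psi 64.4 rz 0.0 then d(tool) [0.2489 0.0361 0.0037] tilt [-0.002   0.0007] q [-21.  23.  88.  -0.  70. -85.]
```

```bash
echo '[[[0.02, 0.0031, 0, 0, 0, 0, 0.03], [0.038, 0.0055, 0, 0, 0, 0, 0.03], [0.038, 0.0055, 0, 0, 0, 0, 0.03], [0.038, 0.0055, 0, 0, 0, 0, 0.03], [0.038, 0.0055, 0, 0, 0, 0, 0.03], [0.038, 0.0055, 0, 0, 0, 0, 0.03], [0.025, 0.004, 0, 0, 0, 0, 0.03], [0.0139, 0.0015, 0, 0, 0, 0, 0.03], [0, 0, 0, 0, 0, 0, 0.03], [0, 0, 0, 0, 0, 0, 0.03], [0, 0, 0, 0, 0, 0, 0.03], [0, 0, 0, 0, 0, 0, 0.03]]]' > next.json && python3 jog.py next.json; python3 go.py .459 .008 .03 64.4
python3 - <<'E'
from h import *
d=manip.get_image("wrist"); cv2.imwrite("pics/w5.png",d["frame"][:,:,::-1])
X=lambda a:[.459+.036*np.cos(a),.008+.036*np.sin(a),.006]
print(pix(d,[[.459,.008,.006]]+[X(a) for a in np.arange(4)*np.pi/2]).round(0).tolist())
d=manip.get_image("scene");print(pix(d,[[.459,.008,.006]]+[X(a) for a in np.arange(4)*np.pi/2]).round(0).tolist())
E
```

```text
time: 17.52
ee_pos: [0.4605, 0.0071, 0.1241]
orientation: [[-0.902, 0.433, -0.001], [0.433, 0.902, 0.0], [0.001, -0.0, -1.0]]
contact_force: [0.9, -0.2, -0.2]
finger_gap: 0.0362
grip_force: 20.0
t 17.5167 p [0.4605 0.0071 0.1241] psi 64.4 rz -0.0 then d(tool) [0.0017 0.0002 0.0941] tilt [-0.0006  0.0001] q [-13.  -7. 120.  -0.  67. -78.]
[[276.0, 204.0], [292.0, 237.0], [312.0, 187.0], [258.0, 169.0], [241.0, 220.0]]
[[252.0, 206.0], [263.0, 215.0], [263.0, 196.0], [241.0, 197.0], [241.0, 216.0]]
```

View pics/w5.png

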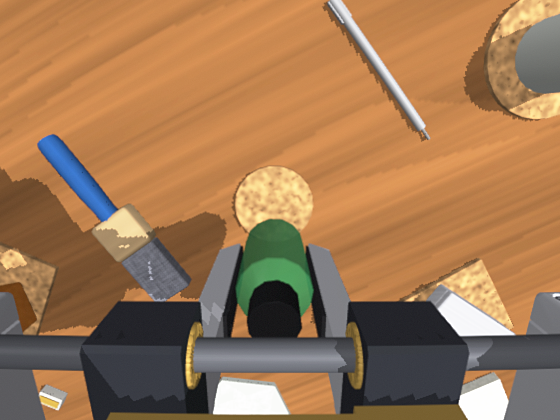

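```bash
echo '[[[0.0015, 0, 0.02, 0, 0, 0, 0.03], [0, 0, 0.035, 0, 0, 0, 0.03], [0, 0, 0.025, 0, 0, 0, 0.03], [0, 0, 0.012, 0, 0, 0, 0.03], [0, 0, 0.003, 0, 0, 0, 0.03], [0, 0, 0, 0, 0, 0, 0.03], [0, 0, 0, 0, 0, 0, 0.03], [0, 0, 0, 0, 0, 0, 0.03]]]' > next.json && python3 jog.py next.json; echo '[[[0, 0, 0.001, 0, 0, 0, 0.03], [0, 0, 0, 0, 0, 0, 0.03], [0, 0, 0, 0, 0, 0, 0.03]]]' > next.json && python3 jog.py next.json
```

```text
time: 18.28
ee_pos: [0.4599, 0.0079, 0.0308]
orientation: [[-0.902, 0.432, 0.003], [0.432, 0.902, -0.001], [-0.003, 0.001, -1.0]]
contact_force: [-0.3, -0.0, -1.2]
finger_gap: 0.0357
grip_force: 20.0
time: 18.53
ee_pos: [0.459, 0.0082, 0.029]
orientation: [[-0.902, 0.432, 0.001], [0.432, 0.902, -0.0], [-0.001, 0.0, -1.0]]
contact_force: [-0.7, -0.4, -1.4]
finger_gap: 0.0358
grip_force: 20.0
```

```bash
echo '[[[0, -0.001, 0.0015, 0, 0, 0, 0.03], [0, 0, 0.0015, 0, 0, 0, 0.03], [0, 0, 0, 0, 0, 0, 0.03]]]' > next.json && python3 jog.py next.json; echo '[[[0, 0, 0.001, 0, 0, 0, 0.03], [0, 0, 0, 0, 0, 0, 0.03]]]' > next.json && python3 jog.py next.json;echo '[[[0, 0, 0.0007, 0, 0, 0, 0.03], [0, 0, 0, 0, 0, 0, 0.03]]]' > next.json && python3 jog.py next.json
```

```text
time: 18.78
ee_pos: [0.4579, 0.0074, 0.0252]
orientation: [[-0.902, 0.432, -0.0], [0.432, 0.902, 0.0], [0.0, -0.0, -1.0]]
contact_force: [0.1, 0.2, -0.4]
finger_gap: 0.0355
grip_force: 20.0
time: 18.95
ee_pos: [0.4582, 0.0074, 0.0244]
orientation: [[-0.902, 0.432, -0.0], [0.432, 0.902, 0.0], [0.0, 0.0, -1.0]]
contact_force: [-0.5, -0.4, -1.5]
finger_gap: 0.0361
grip_force: 20.0
time: 19.12
ee_pos: [0.4583, 0.0074, 0.0244]
orientation: [[-0.902, 0.432, -0.001], [0.432, 0.902, -0.0], [0.001, -0.0, -1.0]]
contact_force: [-4.1, 0.0, 6.4]
finger_gap: 0.0356
grip_force: 20.0
```

```bash
echo '[[[0, 0, 0, 0, 0, 0, 0.094], [0, 0, 0, 0, 0, 0, 0.094], [0, 0, 0, 0, 0, 0, 0.094], [0, 0, 0, 0, 0, 0, 0.094], [0, 0, -0.02, 0, 0, 0, 0.094], [0, 0, -0.04, 0, 0, 0, 0.094], [0, 0, -0.04, 0, 0, -7, 0.094], [0, 0, -0.02, 0, 0, -7, 0.094], [0, 0, 0, 0, 0, -7, 0.094], [0, 0, 0, 0, 0, -7, 0.094], [0, 0, 0, 0, 0, -7, 0.094], [0, 0, 0, 0, 0, -7, 0.094]]]' > next.json && python3 jog.py next.json;echo '[[[0, 0, 0, 0, 0, -7, 0.094], [0, 0, 0, 0, 0, -7, 0.094], [0, 0, 0, 0, 0, 0, 0.094], [0, 0, 0, 0, 0, 0, 0.094]]]' > next.json && python3 jog.py next.json; python3 go.py .6482 .1245 .14 121
```

```text
time: 20.12
ee_pos: [0.4581, 0.0074, 0.1438]
orientation: [[-0.958, -0.288, 0.0], [-0.288, 0.958, -0.0], [-0.0, -0.0, -1.0]]
contact_force: [-0.2, 0.2, 0.7]
finger_gap: 0.0941
grip_force: 0.0
time: 20.45
ee_pos: [0.4581, 0.0074, 0.1436]
orientation: [[-0.864, -0.503, -0.0], [-0.503, 0.864, 0.0], [0.0, 0.0, -1.0]]
contact_force: [0.9, 0.4, -1.0]
finger_gap: 0.0945
grip_force: 0.0
t 20.45 p [0.4581 0.0074 0.1436] psi 120.2 rz -0.8 then d(tool) [-0.2233  0.0024  0.0036] tilt [-0.0002  0.0001] q [ -13.   -9.  120.    0.   69. -134.]
```

```bash
echo '[[[-0.0233, 0.0024, 0, 0, 0, -0.8, 0.094], [-0.04, 0, 0, 0, 0, 0, 0.094], [-0.04, 0, 0, 0, 0, 0, 0.094], [-0.04, 0, 0, 0, 0, 0, 0.094], [-0.04, 0, 0, 0, 0, 0, 0.094], [-0.025, 0, 0, 0, 0, 0, 0.094], [-0.015, 0, 0, 0, 0, 0, 0.094], [0, 0, 0, 0, 0, 0, 0.094], [0, 0, 0, 0, 0, 0, 0.094], [0, 0, 0, 0, 0, 0, 0.094]]]' > next.json && python3 jog.py next.json; python3 go.py .6482 .1245 .011 121;python3 mats.py m6
python3 - <<'E'
from h import *
d=manip.get_image("wrist"); cv2.imwrite("pics/w6.png",d["frame"][:,:,::-1]);a=np.radians(31)
R=np.array([[np.cos(a),-np.sin(a)],[np.sin(a),np.cos(a)]])
print(pix(d,[[*(np.array([.6482,.1245])+R@np.array(q)),.03] for q in((0,0),(.044,.023),(.044,-.023),(-.044,-.023),(-.044,.023))]).round(0).tolist())
E
```

```text
time: 21.28
ee_pos: [0.6472, 0.1245, 0.1433]
orientation: [[-0.856, -0.517, -0.001], [-0.517, 0.856, -0.0], [0.001, 0.0, -1.0]]
contact_force: [-0.7, -0.9, 0.4]
finger_gap: 0.094
grip_force: 0.0
t 21.2833 p [0.6472 0.1245 0.1433] psi 121.1 rz 0.1 then d(tool) [-0.001  -0.0005  0.1323] tilt [-0.0012 -0.0002] q [   1.   19.   90.   -0.   71. -120.]
top sm [0.4443 0.0149 0.0753] [0.4453 0.0138 0.1122 0.1047] 88.9
top sq [0.6649 0.0729 0.0652] [0.6651 0.0829 0.0577 0.1248] 89.1
top lg [ 0.4506 -0.3058  0.0794] [ 0.4514 -0.295   0.1143  0.1297] 83.4
scene rd [0.4575 0.2425 0.0774] [0.463  0.2557 0.1007 0.147 ] 54.7
scene sm [0.4574 0.0092 0.037 ] [0.4584 0.0114 0.0612 0.0697] 86.9
scene sq [0.6468 0.126  0.0619] [0.6446 0.1257 0.093  0.0932] 6.8
scene lg [ 0.4526 -0.3029  0.0485] [ 0.4515 -0.3021  0.068   0.0764] 38.4
[[274.0, 209.0], [299.0, 254.0], [250.0, 254.0], [248.0, 161.0], [301.0, 161.0]]
```

View pics/w6.png

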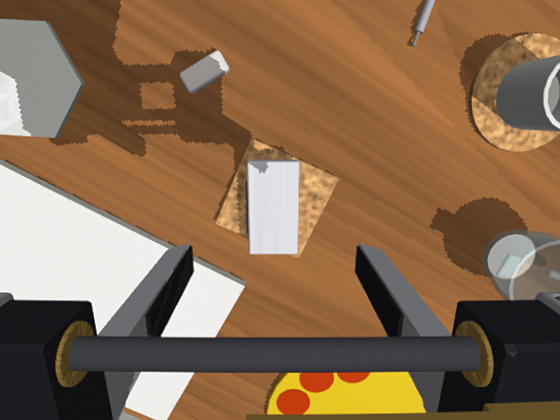

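```bash
echo '[[[-0.001, -0.0005, 0.03, 0, 0, 0, 0.094], [0, 0, 0.04, 0, 0, 0, 0.094], [0, 0, 0.035, 0, 0, 0, 0.094], [0, 0, 0.015, 0, 0, 0, 0.094], [0, 0, 0.008, 0, 0, 0, 0.094], [0, 0, 0.002, 0, 0, 0, 0.094], [0, 0, 0, 0, 0, 0, 0.03], [0, 0, 0, 0, 0, 0, 0.03], [0, 0, 0, 0, 0, 0, 0.03], [0, 0, 0, 0, 0, 0, 0.03]]]' > next.json && python3 jog.py next.json 25; echo '[[[0, 0, 0, 0, 0, 0, 0.03], [0, 0, 0, 0, 0, 0, 0.03], [0, 0, 0, 0, 0, 0, 0.03], [0, 0, 0, 0, 0, 0, 0.03], [0, 0, 0, 0, 0, 0, 0.03], [0, 0, 0, 0, 0, 0, 0.03]]]' > next.json && python3 jog.py next.json; python3 go.py 0.648 .125 .011 121
```

```text
time: 22.27
ee_pos: [0.6505, 0.125, 0.0157]
orientation: [[-0.855, -0.518, 0.003], [-0.518, 0.855, 0.0], [-0.003, -0.002, -1.0]]
contact_force: [0.4, 0.1, 0.6]
finger_gap: 0.0706
grip_force: 0.0
time: 22.77
ee_pos: [0.6493, 0.125, 0.0139]
orientation: [[-0.855, -0.518, 0.0], [-0.518, 0.855, -0.0], [-0.0, -0.0, -1.0]]
contact_force: [-0.2, 0.0, 1.4]
finger_gap: 0.0454
grip_force: 25.0
t 22.7667 p [0.6493 0.125  0.0139] psi 121.2 rz 0.2 then d(tool) [0.0011 0.0007 0.0029] tilt [ 0. -0.] q [   1.   28.   93.   -0.   59. -120.]
```

Gripped on the lid (gap 45.4 mm). Lift 90 mm, rotating +81.5°.

```bash
echo '[[[0, 0, -0.01, 0, 0, 0, 0.03], [0, 0, -0.03, 0, 0, 0, 0.03], [0, 0, -0.035, 0, 0, 0, 0.03], [0, 0, -0.02, 0, 0, 3.7, 0.03], [0, 0, 0, 0, 0, 6.5, 0.03], [0, 0, 0, 0, 0, 6.5, 0.03], [0, 0, 0, 0, 0, 6.5, 0.03], [0, 0, 0, 0, 0, 6.5, 0.03], [0, 0, 0, 0, 0, 6.5, 0.03], [0, 0, 0, 0, 0, 6.5, 0.03], [0, 0, 0, 0, 0, 6.5, 0.03], [0, 0, 0, 0, 0, 6.5, 0.03]]]' > next.json && python3 jog.py next.json; echo '[[[0, 0, 0, 0, 0, 6.5, 0.03], [0, 0, 0, 0, 0, 6.5, 0.03], [0, 0, 0, 0, 0, 6.5, 0.03], [0, 0, 0, 0, 0, 6.5, 0.03], [0, 0, 0, 0, 0, 0, 0.03], [0, 0, 0, 0, 0, 0, 0.03]]]' > next.json && python3 jog.py next.json; python3 go.py .668 -.133 .10 39.5
```

```text
time: 23.77
ee_pos: [0.6489, 0.125, 0.1089]
orientation: [[-0.908, 0.42, -0.001], [0.42, 0.908, 0.0], [0.001, -0.0, -1.0]]
contact_force: [0.1, -0.4, -1.2]
finger_gap: 0.0453
grip_force: 25.0
time: 24.27
ee_pos: [0.649, 0.125, 0.1088]
orientation: [[-0.638, 0.77, -0.0], [0.77, 0.638, -0.0], [0.0, -0.0, -1.0]]
contact_force: [-0.1, 0.6, -1.7]
finger_gap: 0.0459
grip_force: 25.0
t 24.2667 p [0.649  0.125  0.1088] psi 39.7 rz 0.2 then d(tool) [-0.2111 -0.1494  0.0088] tilt [-0.0003 -0.    ] q [  1.  21.  91.  -0.  68. -39.]
```

```bash
echo '[[[-0.0161, -0.0114, 0, 0, 0, 0.2, 0.03], [-0.032, -0.0226, 0, 0, 0, 0, 0.03], [-0.032, -0.0226, 0, 0, 0, 0, 0.03], [-0.032, -0.0226, 0, 0, 0, 0, 0.03], [-0.032, -0.0226, 0, 0, 0, 0, 0.03], [-0.032, -0.0226, 0, 0, 0, 0, 0.03], [-0.021, -0.015, 0, 0, 0, 0, 0.03], [-0.014, -0.01, 0, 0, 0, 0, 0.03], [0, 0, 0, 0, 0, 0, 0.03], [0, 0, 0, 0, 0, 0, 0.03], [0, 0, 0, 0, 0, 0, 0.03], [0, 0, 0, 0, 0, 0, 0.03]]]' > next.json && python3 jog.py next.json; echo '[[[0, 0, 0.015, 0, 0, 0, 0.03], [0, 0, 0.03, 0, 0, 0, 0.03], [0, 0, 0.025, 0, 0, 0, 0.03], [0, 0, 0.013, 0, 0, 0, 0.03], [0, 0, 0.005, 0, 0, 0, 0.03], [0, 0, 0, 0, 0, 0, 0.03], [0, 0, 0, 0, 0, 0, 0.03], [0, 0, 0, 0, 0, 0, 0.03]]]' > next.json && python3 jog.py next.json; echo '[[[0, 0, 0, 0, 0, 0, 0.03], [0, 0, 0, 0, 0, 0, 0.03]]]' > next.json && python3 jog.py next.json
```

```text
time: 25.27
ee_pos: [0.6673, -0.1312, 0.1086]
orientation: [[-0.635, 0.772, -0.0], [0.772, 0.635, 0.001], [0.001, -0.0, -1.0]]
contact_force: [0.0, -0.2, -1.1]
finger_gap: 0.0456
grip_force: 25.0
time: 25.93
ee_pos: [0.6688, -0.1334, 0.0227]
orientation: [[-0.634, 0.774, 0.003], [0.774, 0.634, -0.001], [-0.003, 0.002, -1.0]]
contact_force: [0.5, -0.3, -1.2]
finger_gap: 0.0458
grip_force: 25.0
time: 26.1
ee_pos: [0.6683, -0.1334, 0.0223]
orientation: [[-0.633, 0.774, 0.002], [0.774, 0.633, -0.001], [-0.002, 0.001, -1.0]]
contact_force: [0.4, 1.2, -1.2]
finger_gap: 0.0456
grip_force: 25.0
```

```bash
echo '[[[0, 0, 0.003, 0, 0, 0, 0.03], [0, 0, 0.003, 0, 0, 0, 0.03], [0, 0, 0, 0, 0, 0, 0.03], [0, 0, 0, 0, 0, 0, 0.03]]]' > next.json && python3 jog.py next.json; echo '[[[0, 0, 0.001, 0, 0, 0, 0.03], [0, 0, 0, 0, 0, 0, 0.03]]]' > next.json && python3 jog.py next.json;echo '[[[0, 0, 0.0007, 0, 0, 0, 0.03], [0, 0, 0, 0, 0, 0, 0.03]]]' > next.json && python3 jog.py next.json
```

```text
time: 26.43
ee_pos: [0.667, -0.1329, 0.0142]
orientation: [[-0.633, 0.774, -0.001], [0.774, 0.633, 0.0], [0.001, -0.0, -1.0]]
contact_force: [0.4, -0.5, -1.3]
finger_gap: 0.0455
grip_force: 25.0
time: 26.6
ee_pos: [0.6675, -0.1331, 0.0139]
orientation: [[-0.633, 0.774, 0.0], [0.774, 0.633, -0.0], [-0.0, 0.0, -1.0]]
contact_force: [-1.2, -0.2, -0.7]
finger_gap: 0.0455
grip_force: 25.0
time: 26.77
ee_pos: [0.6675, -0.1331, 0.0139]
orientation: [[-0.633, 0.774, -0.0], [0.774, 0.633, -0.0], [0.0, -0.0, -1.0]]
contact_force: [-3.6, 1.0, 5.1]
finger_gap: 0.0457
grip_force: 25.0
```

```bash
echo '[[[0, 0, 0, 0, 0, 0, 0.094], [0, 0, 0, 0, 0, 0, 0.094], [0, 0, 0, 0, 0, 0, 0.094], [0, 0, 0, 0, 0, 0, 0.094], [0, 0, -0.02, 0, 0, 0, 0.094], [0, 0, -0.04, 0, 0, 0, 0.094], [0, 0, -0.04, 0, 0, -6.7, 0.094], [0, 0, -0.03, 0, 0, -6.8, 0.094], [0, 0, 0, 0, 0, -6.8, 0.094], [0, 0, 0, 0, 0, -6.8, 0.094], [0, 0, 0, 0, 0, -6.8, 0.094], [0, 0, 0, 0, 0, -6.8, 0.094]]]' > next.json && python3 jog.py next.json;echo '[[[0, 0, 0, 0, 0, 0, 0.094], [0, 0, 0, 0, 0, 0, 0.094]]]' > next.json && python3 jog.py next.json; python3 go.py .437 -.281 .14 80
```

```text
time: 27.77
ee_pos: [0.6675, -0.1331, 0.1432]
orientation: [[-0.986, 0.168, 0.0], [0.168, 0.986, -0.0], [-0.001, -0.0, -1.0]]
contact_force: [-0.5, 0.4, 0.1]
finger_gap: 0.0944
grip_force: 0.0
time: 27.93
ee_pos: [0.6674, -0.133, 0.1429]
orientation: [[-0.984, 0.177, -0.0], [0.177, 0.984, 0.0], [0.0, 0.0, -1.0]]
contact_force: [-0.1, -0.2, 0.4]
finger_gap: 0.0939
grip_force: 0.0
t 27.9333 p [ 0.6674 -0.133   0.1429] psi 79.8 rz -0.2 then d(tool) [ 0.2012 -0.1858  0.0029] tilt [-0.      0.0001] q [ -21.   21.   87.    0.   72. -101.]
```

```bash
echo '[[[0.016, -0.0148, 0, 0, 0, -0.2, 0.094], [0.028, -0.0258, 0, 0, 0, 0, 0.094], [0.028, -0.0258, 0, 0, 0, 0, 0.094], [0.028, -0.0258, 0, 0, 0, 0, 0.094], [0.028, -0.0258, 0, 0, 0, 0, 0.094], [0.028, -0.0258, 0, 0, 0, 0, 0.094], [0.028, -0.0258, 0, 0, 0, 0, 0.094], [0.0172, -0.0162, 0, 0, 0, 0, 0.094], [0, 0, 0, 0, 0, 0, 0.094], [0, 0, 0, 0, 0, 0, 0.094], [0, 0, 0, 0, 0, 0, 0.094]]]' > next.json && python3 jog.py next.json; python3 go.py .437 -.281 .021 80
python3 - <<'E'
from h import *
d=manip.get_image("wrist"); cv2.imwrite("pics/w7.png",d["frame"][:,:,::-1]);a=np.radians(-10)
R=np.array([[np.cos(a),-np.sin(a)],[np.sin(a),np.cos(a)]])
print(pix(d,[[.437,-.281,.068]]+[[*(np.array([.437,-.281])+R@np.array(q)),.048] for q in((.023,.023),(.023,-.023),(-.023,-.023),(-.023,.023))]).round(0).tolist())
E
```

```text
time: 28.85
ee_pos: [0.438, -0.2817, 0.1433]
orientation: [[-0.985, 0.171, 0.001], [0.171, 0.985, -0.0], [-0.001, -0.0, -1.0]]
contact_force: [0.8, 0.4, 0.9]
finger_gap: 0.0941
grip_force: 0.0
t 28.85 p [ 0.438  -0.2817  0.1433] psi 80.1 rz 0.1 then d(tool) [0.0012 0.0005 0.1223] tilt [ 0.0007 -0.0002] q [ -45.    0.  111.    0.   68. -125.]
[[276.0, 219.0], [302.0, 237.0], [250.0, 237.0], [249.0, 185.0], [304.0, 185.0]]
```

View pics/w7.png

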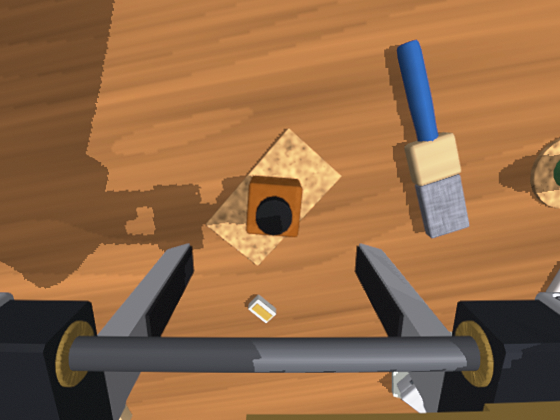

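```bash
echo '[[[0.0012, 0.0005, 0.03, 0, 0, 4, 0.094], [0, 0, 0.04, 0, 0, 0, 0.094], [0, 0, 0.03, 0, 0, 0, 0.094], [0, 0, 0.015, 0, 0, 0, 0.094], [0, 0, 0.006, 0, 0, 0, 0.094], [0, 0, 0.002, 0, 0, 0, 0.094], [0, 0, 0, 0, 0, 0, 0.03], [0, 0, 0, 0, 0, 0, 0.03], [0, 0, 0, 0, 0, 0, 0.03], [0, 0, 0, 0, 0, 0, 0.03]]]' > next.json && python3 jog.py next.json 25; echo '[[[0, 0, 0, 0, 0, 0, 0.03], [0, 0, 0, 0, 0, 0, 0.03], [0, 0, 0, 0, 0, 0, 0.03], [0, 0, 0, 0, 0, 0, 0.03], [0, 0, 0, 0, 0, 0, 0.03], [0, 0, 0, 0, 0, 0, 0.03]]]' > next.json && python3 jog.py next.json
```

```text
time: 29.73
ee_pos: [0.4372, -0.2818, 0.0214]
orientation: [[-0.971, 0.238, 0.002], [0.238, 0.971, -0.002], [-0.002, -0.001, -1.0]]
contact_force: [0.1, 0.9, -0.4]
finger_gap: 0.0709
grip_force: 0.0
time: 30.23
ee_pos: [0.4364, -0.2812, 0.0203]
orientation: [[-0.971, 0.239, 0.0], [0.239, 0.971, -0.0], [-0.0, -0.0, -1.0]]
contact_force: [-0.1, -0.3, 1.9]
finger_gap: 0.0464
grip_force: 25.0
```

```bash
echo '[[[0, 0, -0.01, 0, 0, 0, 0.03], [0, 0, -0.03, 0, 0, 0, 0.03], [0, 0, -0.035, 0, 0, 0, 0.03], [0, 0, -0.025, 0, 0, -5, 0.03], [0, 0, 0, 0, 0, -6, 0.03], [0, 0, 0, 0, 0, -6, 0.03], [0, 0, 0, 0, 0, -4, 0.03], [0, 0, 0, 0, 0, 0, 0.03], [0, 0, 0, 0, 0, 0, 0.03], [0, 0, 0, 0, 0, 0, 0.03]]]' > next.json && python3 jog.py next.json; python3 go.py .646 .1262 .12 97.2; python3 mats.py
```

```text
time: 31.07
ee_pos: [0.4362, -0.281, 0.1201]
orientation: [[-0.992, -0.124, -0.0], [-0.124, 0.992, 0.0], [0.0, 0.0, -1.0]]
contact_force: [-0.8, 0.0, -2.2]
finger_gap: 0.0461
grip_force: 25.0
t 31.0667 p [ 0.4362 -0.281   0.1201] psi 97.1 rz -0.1 then d(tool) [-2.591e-01  3.777e-01  1.000e-04] tilt [-0.0002  0.0002] q [ -45.    2.  112.    0.   66. -142.]
top rd [0.4411 0.2719 0.0524] [0.4415 0.2789 0.0811 0.1022] 88.2
top sm [0.4585 0.0082 0.036 ] [0.4589 0.0106 0.061  0.0689] 88.9
top sq [0.6466 0.1266 0.0628] [0.6462 0.127  0.0927 0.0929] 6.8
top lg [ 0.4245 -0.2671  0.0512] [ 0.4237 -0.2678  0.0677  0.0841] 39.7
scene rd [0.44   0.2701 0.0526] [0.4435 0.265  0.1045 0.0836] 32.8
scene sm [0.4577 0.0078 0.036 ] [0.4627 0.0052 0.0706 0.0599] 58.1
scene sq [0.6463 0.1244 0.0614] [0.6449 0.1255 0.0925 0.0929] 6.8
scene lg [ 0.4422 -0.279   0.0662] [ 0.4361 -0.2839  0.0693  0.1242] 39.5
```

```bash
echo '[[[-0.0141, 0.0207, 0, 0, 0, 0, 0.03], [-0.0232, 0.0338, 0, 0, 0, 0, 0.03], [-0.0232, 0.0338, 0, 0, 0, 0, 0.03], [-0.0232, 0.0338, 0, 0, 0, 0, 0.03], [-0.0232, 0.0338, 0, 0, 0, 0, 0.03], [-0.0232, 0.0338, 0, 0, 0, 0, 0.03], [-0.0232, 0.0338, 0, 0, 0, 0, 0.03], [-0.0232, 0.0338, 0, 0, 0, 0, 0.03], [-0.0232, 0.0338, 0, 0, 0, 0, 0.03], [-0.0232, 0.0338, 0, 0, 0, 0, 0.03], [-0.0232, 0.0338, 0, 0, 0, 0, 0.03], [-0.013, 0.019, 0, 0, 0, 0, 0.03]]]' > next.json && python3 jog.py next.json; echo '[[[0, 0, 0, 0, 0, 0, 0.03], [0, 0, 0, 0, 0, 0, 0.03], [0, 0, 0, 0, 0, 0, 0.03], [0, 0, 0, 0, 0, 0, 0.03]]]' > next.json && python3 jog.py next.json; python3 go.py .6457 .1263 .0203 96.8
```

```text
time: 32.17
ee_pos: [0.6471, 0.1299, 0.1199]
orientation: [[-0.992, -0.127, 0.0], [-0.127, 0.992, 0.001], [-0.001, 0.001, -1.0]]
contact_force: [0.5, -0.3, -0.9]
finger_gap: 0.0457
grip_force: 25.0
time: 32.5
ee_pos: [0.6455, 0.1248, 0.1198]
orientation: [[-0.992, -0.124, -0.001], [-0.124, 0.992, -0.0], [0.001, -0.0, -1.0]]
contact_force: [0.1, -1.3, -0.8]
finger_gap: 0.0459
grip_force: 25.0
t 32.5 p [0.6455 0.1248 0.1198] psi 97.1 rz 0.3 then d(tool) [-0.0004  0.0014  0.0995] tilt [-0.0009 -0.0003] q [  1.  20.  92.  -0.  69. -96.]
```

```bash
echo '[[[0, 0.0014, 0.02, 0, 0, 0, 0.03], [0, 0, 0.033, 0, 0, 0, 0.03], [0, 0, 0.025, 0, 0, 0, 0.03], [0, 0, 0.012, 0, 0, 0, 0.03], [0, 0, 0.005, 0, 0, 0, 0.03], [0, 0, 0, 0, 0, 0, 0.03], [0, 0, 0, 0, 0, 0, 0.03], [0, 0, 0, 0, 0, 0, 0.03], [0, 0, 0, 0, 0, 0, 0.03], [0, 0, 0, 0, 0, 0, 0.03]]]' > next.json && python3 jog.py next.json; echo '[[[0, 0, 0.002, 0, 0, 0, 0.03], [0, 0, 0.001, 0, 0, 0, 0.03], [0, 0, 0, 0, 0, 0, 0.03]]]' > next.json && python3 jog.py next.json;echo '[[[0, 0, 0.0007, 0, 0, 0, 0.03], [0, 0, 0, 0, 0, 0, 0.03]]]' > next.json && python3 jog.py next.json
```

```text
time: 33.33
ee_pos: [0.6469, 0.1275, 0.0265]
orientation: [[-0.992, -0.125, 0.002], [-0.125, 0.992, 0.0], [-0.002, -0.0, -1.0]]
contact_force: [-0.5, 0.4, -0.5]
finger_gap: 0.046
grip_force: 25.0
time: 33.58
ee_pos: [0.6457, 0.1275, 0.0218]
orientation: [[-0.992, -0.125, -0.0], [-0.125, 0.992, -0.0], [0.0, 0.0, -1.0]]
contact_force: [0.3, -0.1, -0.4]
finger_gap: 0.0458
grip_force: 25.0
time: 33.75
ee_pos: [0.6457, 0.1275, 0.0211]
orientation: [[-0.992, -0.125, -0.0], [-0.125, 0.992, -0.0], [0.0, 0.0, -1.0]]
contact_force: [0.3, 0.4, -1.3]
finger_gap: 0.0459
grip_force: 25.0
```

```bash
echo '[[[0, -0.001, 0.0006, 0, 0, 0, 0.03], [0, 0, 0, 0, 0, 0, 0.03]]]' > next.json && python3 jog.py next.json; echo '[[[0, 0, 0.0007, 0, 0, 0, 0.03], [0, 0, 0, 0, 0, 0, 0.03]]]' > next.json && python3 jog.py next.json
```

```text
time: 33.92
ee_pos: [0.646, 0.1263, 0.0206]
orientation: [[-0.992, -0.125, -0.0], [-0.125, 0.992, -0.0], [0.0, -0.0, -1.0]]
contact_force: [0.1, -0.3, -1.1]
finger_gap: 0.0461
grip_force: 25.0
time: 34.08
ee_pos: [0.6462, 0.1264, 0.0203]
orientation: [[-0.992, -0.125, 0.0], [-0.125, 0.992, -0.0], [-0.0, -0.0, -1.0]]
contact_force: [-0.5, -0.5, -0.3]
finger_gap: 0.0456
grip_force: 25.0
```

```bash
echo '[[[0, 0, 0.0003, 0, 0, 0, 0.094], [0, 0, 0, 0, 0, 0, 0.094], [0, 0, 0, 0, 0, 0, 0.094], [0, 0, 0, 0, 0, 0, 0.094], [0, 0, 0, 0, 0, 0, 0.094], [0, 0, -0.02, 0, 0, 0, 0.094], [0, 0, -0.04, 0, 0, 0, 0.094], [0, 0, -0.04, 0, 0, 5.8, 0.094], [0, 0, -0.025, 0, 0, 6.5, 0.094], [0, 0, 0, 0, 0, 6.5, 0.094], [0, 0, 0, 0, 0, 6.5, 0.094], [0, 0, 0, 0, 0, 6.5, 0.094]]]' > next.json && python3 jog.py next.json;echo '[[[0, 0, 0, 0, 0, 6.5, 0.094], [0, 0, 0, 0, 0, 6.5, 0.094], [0, 0, 0, 0, 0, 6.5, 0.094], [0, 0, 0, 0, 0, 6.5, 0.094], [0, 0, 0, 0, 0, 0, 0.094], [0, 0, 0, 0, 0, 0, 0.094]]]' > next.json && python3 jog.py next.json; python3 go.py .6675 -.1331 .12 39.3
```

```text
time: 35.08
ee_pos: [0.6464, 0.1265, 0.1458]
orientation: [[-0.907, 0.421, 0.002], [0.421, 0.907, 0.0], [-0.001, 0.001, -1.0]]
contact_force: [0.7, -0.4, -0.5]
finger_gap: 0.0939
grip_force: 0.0
time: 35.58
ee_pos: [0.646, 0.1265, 0.1448]
orientation: [[-0.637, 0.771, 0.0], [0.771, 0.637, -0.0], [-0.0, -0.0, -1.0]]
contact_force: [-0.1, -0.1, 0.2]
finger_gap: 0.094
grip_force: 0.0
t 35.5833 p [0.646  0.1265 0.1448] psi 39.6 rz 0.3 then d(tool) [-0.2145 -0.1478  0.0248] tilt [ 0.     -0.0001] q [  1.  18.  91.  -0.  71. -38.]
```

```bash
echo '[[[-0.0165, -0.0118, 0, 0, 0, 0.3, 0.094], [-0.033, -0.0227, 0, 0, 0, 0, 0.094], [-0.033, -0.0227, 0, 0, 0, 0, 0.094], [-0.033, -0.0227, 0, 0, 0, 0, 0.094], [-0.033, -0.0227, 0, 0, 0, 0, 0.094], [-0.033, -0.0227, 0, 0, 0, 0, 0.094], [-0.022, -0.0151, 0, 0, 0, 0, 0.094], [-0.011, -0.0074, 0, 0, 0, 0, 0.094], [0, 0, 0, 0, 0, 0, 0.094], [0, 0, 0, 0, 0, 0, 0.094], [0, 0, 0, 0, 0, 0, 0.094]]]' > next.json && python3 jog.py next.json; python3 go.py .6675 -.1331 .0135 39.3; python3 mats.py m8
```

```text
time: 36.5
ee_pos: [0.6666, -0.1314, 0.1446]
orientation: [[-0.632, 0.775, -0.0], [0.775, 0.632, 0.001], [0.001, 0.0, -1.0]]
contact_force: [-0.5, -0.6, 0.2]
finger_gap: 0.0939
grip_force: 0.0
t 36.5 p [ 0.6666 -0.1314  0.1446] psi 39.2 rz -0.1 then d(tool) [-0.002  -0.0004  0.1311] tilt [-0.0004  0.0007] q [-21.  21.  87.   0.  72. -60.]
top rd [0.4416 0.2724 0.0536] [0.4413 0.2774 0.1066 0.0898] 1.6
top sm [0.4587 0.0084 0.0368] [0.461  0.0155 0.0572 0.0726] 70.6
top sq [0.6469 0.1266 0.0643] [0.6472 0.1273 0.0955 0.0938] 6.5
scene rd [0.4401 0.2716 0.053 ] [0.4443 0.2655 0.1031 0.0836] 32.8
scene sq [0.6475 0.1261 0.0614] [0.6458 0.1254 0.0927 0.0935] 8.3
scene lg [ 0.4362 -0.2833  0.0698] [ 0.4356 -0.2841  0.0703  0.1241] 39.3
```

View pics/m8_scene.png

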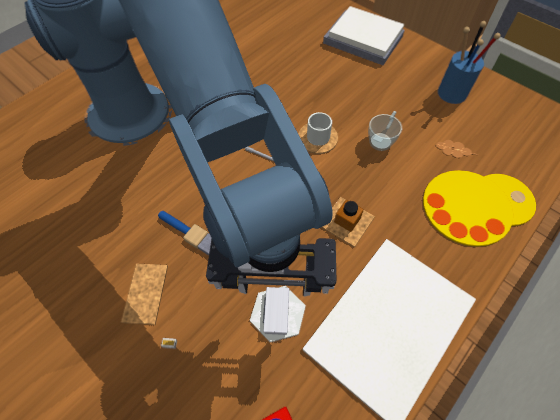

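```bash
echo '[[[-0.002, -0.0004, 0.03, 0, 0, 0, 0.094], [0, 0, 0.04, 0, 0, 0, 0.094], [0, 0, 0.035, 0, 0, 0, 0.094], [0, 0, 0.015, 0, 0, 0, 0.094], [0, 0, 0.008, 0, 0, 0, 0.094], [0, 0, 0.002, 0, 0, 0, 0.094], [0, 0, 0, 0, 0, 0, 0.03], [0, 0, 0, 0, 0, 0, 0.03], [0, 0, 0, 0, 0, 0, 0.03], [0, 0, 0, 0, 0, 0, 0.03]]]' > next.json && python3 jog.py next.json 25; echo '[[[0, 0, 0, 0, 0, 0, 0.03], [0, 0, 0, 0, 0, 0, 0.03], [0, 0, 0, 0, 0, 0, 0.03], [0, 0, 0, 0, 0, 0, 0.03], [0, 0, 0, 0, 0, 0, 0.03], [0, 0, 0, 0, 0, 0, 0.03]]]' > next.json && python3 jog.py next.json; echo '[[[0, 0, -0.01, 0, 0, 0, 0.03], [0, 0, -0.03, 0, 0, 0, 0.03], [0, 0, -0.035, 0, 0, 0, 0.03], [0, 0, -0.02, 0, 0, 0, 0.03], [0, 0, 0, 0, 0, 0, 0.03], [0, 0, 0, 0, 0, 0, 0.03], [0, 0, 0, 0, 0, 0, 0.03]]]' > next.json && python3 jog.py next.json; python3 go.py .4365 -.2835 .108 39.5
```

```text
time: 37.43
ee_pos: [0.6689, -0.1354, 0.0168]
orientation: [[-0.631, 0.776, 0.003], [0.776, 0.631, -0.001], [-0.003, 0.002, -1.0]]
contact_force: [0.1, -0.6, -0.4]
finger_gap: 0.0708
grip_force: 0.0
time: 37.93
ee_pos: [0.6678, -0.135, 0.015]
orientation: [[-0.631, 0.776, 0.0], [0.776, 0.631, 0.0], [-0.0, 0.0, -1.0]]
contact_force: [0.9, 0.4, 0.9]
finger_gap: 0.0456
grip_force: 25.0
time: 38.52
ee_pos: [0.6663, -0.1345, 0.1077]
orientation: [[-0.631, 0.776, -0.003], [0.776, 0.631, 0.001], [0.003, -0.002, -1.0]]
contact_force: [-0.1, -0.1, -1.4]
finger_gap: 0.0456
grip_force: 25.0
t 38.5167 p [ 0.6663 -0.1345  0.1077] psi 39.1 rz -0.4 then d(tool) [ 3.120e-02 -2.721e-01  2.000e-04] tilt [-0.0032  0.0012] q [-21.  23.  88.  -0.  69. -60.]
```

```bash
echo '[[[0.0022, -0.0201, 0, 0, 0, -0.4, 0.03], [0.004, -0.039, 0, 0, 0, 0, 0.03], [0.004, -0.039, 0, 0, 0, 0, 0.03], [0.004, -0.039, 0, 0, 0, 0, 0.03], [0.004, -0.039, 0, 0, 0, 0, 0.03], [0.004, -0.039, 0, 0, 0, 0, 0.03], [0.004, -0.037, 0, 0, 0, 0, 0.03], [0.002, -0.02, 0, 0, 0, 0, 0.03], [0, 0, 0, 0, 0, 0, 0.03], [0, 0, 0, 0, 0, 0, 0.03], [0, 0, 0, 0, 0, 0, 0.03], [0, 0, 0, 0, 0, 0, 0.03]]]' > next.json && python3 jog.py next.json; python3 go.py .4384 -.2858 .015 39.5
```

```text
time: 39.52
ee_pos: [0.4402, -0.2852, 0.1089]
orientation: [[-0.637, 0.771, -0.001], [0.771, 0.637, 0.001], [0.001, 0.0, -1.0]]
contact_force: [0.1, 0.7, -2.1]
finger_gap: 0.0456
grip_force: 25.0
t 39.5167 p [ 0.4402 -0.2852  0.1089] psi 39.6 rz 0.1 then d(tool) [ 0.0005 -0.0017  0.0939] tilt [-0.0008  0.0012] q [-45.   4. 112.   0.  65. -85.]
```

```bash
echo '[[[0.0005, -0.0017, 0.02, 0, 0, 0, 0.03], [0, 0, 0.03, 0, 0, 0, 0.03], [0, 0, 0.023, 0, 0, 0, 0.03], [0, 0, 0.011, 0, 0, 0, 0.03], [0, 0, 0.004, 0, 0, 0, 0.03], [0, 0, 0, 0, 0, 0, 0.03], [0, 0, 0, 0, 0, 0, 0.03], [0, 0, 0, 0, 0, 0, 0.03], [0, 0, 0, 0, 0, 0, 0.03]]]' > next.json && python3 jog.py next.json; echo '[[[0, 0, 0.002, 0, 0, 0, 0.03], [0, 0, 0.001, 0, 0, 0, 0.03], [0, 0, 0, 0, 0, 0, 0.03]]]' > next.json && python3 jog.py next.json;echo '[[[0, 0, 0.0007, 0, 0, 0, 0.03], [0, 0, 0, 0, 0, 0, 0.03]]]' > next.json && python3 jog.py next.json
```

```text
time: 40.27
ee_pos: [0.439, -0.2877, 0.0232]
orientation: [[-0.636, 0.772, 0.002], [0.772, 0.636, -0.002], [-0.003, 0.0, -1.0]]
contact_force: [-0.8, 0.3, -1.4]
finger_gap: 0.0456
grip_force: 25.0
time: 40.52
ee_pos: [0.438, -0.2869, 0.0188]
orientation: [[-0.636, 0.772, 0.0], [0.772, 0.636, -0.0], [-0.0, -0.0, -1.0]]
contact_force: [-1.0, 0.1, -2.2]
finger_gap: 0.0457
grip_force: 25.0
time: 40.68
ee_pos: [0.438, -0.2868, 0.018]
orientation: [[-0.636, 0.772, -0.0], [0.772, 0.636, 0.0], [0.0, 0.0, -1.0]]
contact_force: [-0.7, 0.6, -2.5]
finger_gap: 0.0457
grip_force: 25.0
```

```bash
echo '[[[0.001, 0, 0.002, 0, 0, 0, 0.03], [0, 0, 0, 0, 0, 0, 0.03], [0, 0, 0, 0, 0, 0, 0.03]]]' > next.json && python3 jog.py next.json; echo '[[[0, 0, 0.0008, 0, 0, 0, 0.03], [0, 0, 0, 0, 0, 0, 0.03]]]' > next.json && python3 jog.py next.json;echo '[[[0, 0, 0.0005, 0, 0, 0, 0.03], [0, 0, 0, 0, 0, 0, 0.03]]]' > next.json && python3 jog.py next.json
```

```text
time: 40.93
ee_pos: [0.4372, -0.2859, 0.0159]
orientation: [[-0.636, 0.772, -0.0], [0.772, 0.636, 0.0], [0.0, -0.0, -1.0]]
contact_force: [-0.1, 0.3, -0.9]
finger_gap: 0.0455
grip_force: 25.0
time: 41.1
ee_pos: [0.4374, -0.2861, 0.0152]
orientation: [[-0.636, 0.772, -0.0], [0.772, 0.636, 0.0], [0.0, -0.0, -1.0]]
contact_force: [0.1, 0.3, -1.5]
finger_gap: 0.0453
grip_force: 25.0
time: 41.27
ee_pos: [0.4375, -0.2862, 0.0149]
orientation: [[-0.636, 0.772, -0.0], [0.772, 0.636, -0.0], [0.0, -0.0, -1.0]]
contact_force: [-0.3, 1.2, 0.8]
finger_gap: 0.0458
grip_force: 25.0
```

```bash
echo '[[[0, 0, 0, 0, 0, 0, 0.094], [0, 0, 0, 0, 0, 0, 0.094], [0, 0, 0, 0, 0, 0, 0.094], [0, 0, 0, 0, 0, 0, 0.094], [0, 0, 0, 0, 0, 0, 0.094], [0, 0, -0.02, 0, 0, 0, 0.094], [0, 0, -0.04, 0, 0, 0, 0.094], [0, 0, -0.04, 0, 0, 0, 0.094], [0, 0, -0.04, 0, 0, 0, 0.094], [-0.03, -0.003, -0.02, 0, 0, 0, 0.094], [-0.04, -0.004, 0, 0, 0, 0, 0.094], [-0.04, -0.004, 0, 0, 0, 0, 0.094]]]' > next.json && python3 jog.py next.json;echo '[[[-0.04, -0.004, 0, 0, 0, 0, 0.094], [-0.04, -0.004, 0, 0, 0, 0, 0.094], [-0.04, -0.004, 0, 0, 0, 0, 0.094], [0, 0, 0, 0, 0, 0, 0.094], [0, 0, 0, 0, 0, 0, 0.094]]]' > next.json && python3 jog.py next.json
python3 - <<'E'
from h import *
from obj import mask
C=dict(pot=(.440,.2715,.064),slim=(.458,.008,.091),ink=(.646,.1265,.068),tin=(.4365,-.2835,.030)); ims=[]
for n in("top","scene"):
    d=manip.get_image(n);f=d["frame"];row=[]
    for k,X in C.items():
        u,v=pix(d,[X])[0].astype(int);s=30;w=np.zeros(f.shape[:2],np.uint8);w[v-s:v+s,u-s:u+s]=mask(f,k)[v-s:v+s,u-s:u+s]
        c=big(w)
        if c is not None and len(c)>4:
            P=plane(d,c,X[2]).astype(np.float32);r=cv2.minAreaRect(P);print(n,k,np.round(r[0]+r[1],4),round(r[2],1))
        row.append(cv2.resize(f[v-s:v+s,u-s:u+s],(200,200),interpolation=cv2.INTER_CUBIC))
    ims.append(np.hstack(row))
cv2.imwrite("pics/end.png",np.vstack(ims)[:,:,::-1])
E
python3 mats.py
```

```text
time: 42.27
ee_pos: [0.5006, -0.3797, 0.178]
orientation: [[-0.637, 0.771, 0.004], [0.771, 0.637, -0.004], [-0.006, 0.0, -1.0]]
contact_force: [0.2, -1.0, -1.0]
finger_gap: 0.0938
grip_force: 0.0
time: 42.68
ee_pos: [0.5659, -0.4791, 0.1724]
orientation: [[-0.635, 0.772, -0.002], [0.772, 0.635, 0.002], [0.003, -0.0, -1.0]]
contact_force: [0.1, 0.3, 0.1]
finger_gap: 0.0939
grip_force: 0.0
top pot [0.4384 0.2686 0.0637 0.0595] 15.7
top slim [0.4564 0.0058 0.0167 0.0117] 43.6
top tin [ 0.4351 -0.2837  0.0471  0.0892] 39.3
scene pot [0.4536 0.2503 0.0561 0.0982] 31.9
scene slim [0.461  0.0026 0.0191 0.0278] 44.3
scene ink [0.646  0.1211 0.0254 0.0302] 37.6
scene tin [ 0.4365 -0.2847  0.0453  0.0863] 39.5
top rd [0.4414 0.2722 0.0528] [0.4415 0.2779 0.0831 0.1023] 88.2
top sm [0.4587 0.0086 0.0364] [0.4588 0.0126 0.061  0.0717] 82.6
top sq [0.647  0.1266 0.0631] [0.647  0.1272 0.0947 0.0933] 6.6
top lg [ 0.4359 -0.2835  0.0692] [ 0.4367 -0.2835  0.0685  0.1253] 39.1
scene rd [0.4395 0.2711 0.0525] [0.4397 0.2768 0.0812 0.1026] 87.2
scene sm [0.4578 0.0071 0.0357] [0.4629 0.0041 0.0702 0.0584] 54.9
scene sq [0.6463 0.1244 0.0614] [0.6449 0.1253 0.0925 0.0915] 6.8
scene lg [ 0.4371 -0.2839  0.0687] [ 0.4372 -0.283   0.0665  0.1225] 39.2
```

View pics/end.png

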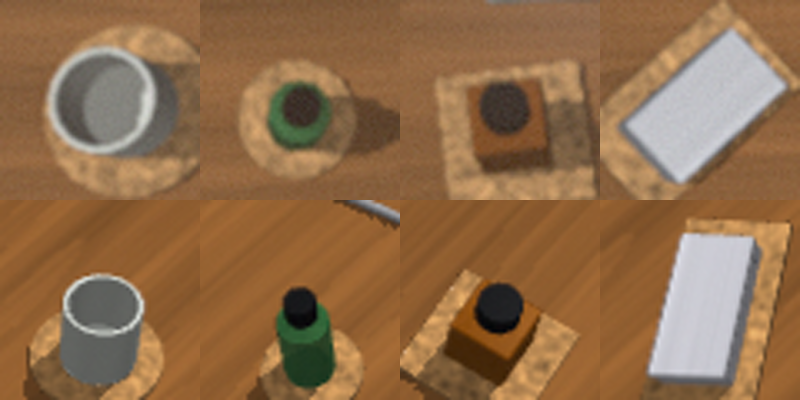

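All four stand centred on their own mats, and their measured positions agree to within a few mm. I'm handing in.

```bash
python3 -c "
from plant import manip
print(manip.job_done())"
```

```text
the job is handed in; nothing more can be done
None
```

I moved the pot, slim bottle, ink bottle and tin onto their own mats and handed the job in at about 43 s; the last pictures showed each upright and within a few mm of its mat's centre, and no verdict came back.

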